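# Load axle bolts evenly in a tray on the turntable slide and run it under the magnifier

## Task

Tighten the orange wing clamp while the carriage stands at its loading end, then lay every axle bolt from the mat crosswise in the light blue tray on the turntable, one to a bay and evenly about the middle (the same bays filled on either side), so that the tray stays centred and level and never tips. When all are in, loosen the clamp well, slide the carriage along until the tray's centre is right below the round magnifier, and tighten the clamp fully again with all the bolts still lying evenly in their bays. Leave the hand lens, the washer tin and the ring gauge where they are.

Things in the scene. Friction and masses are not known exactly. Their poses are not given: they have to be found in the camera images.
- slide_bed: fixed cast slide bed, 100 mm wide (its x) and 520 mm long (its y), 28 mm high; origin on the table surface, right below the turntable's centre when the carriage is at its loading end; z up. The carriage slides along the bed's -y
- carriage_body (a joint): travel of the carriage along the bed's -y, m: 0 (loading end stop, where it starts) to 0.22 (far stop). Clamp loose: moves at 2 to 3 N; clamped: held fast. The cast carriage is 92 mm wide, reaches from 71 mm on the -y to 191 mm on the +y side of the turntable's centre, its top 44 mm above the table; turntable and clamp ride on it
- turntable_top (a point): centre of the top of the turntable, a steel-topped disc of 120 mm diameter, 84 mm above the table; pinned, so it does not turn
- clamp (a joint): angle of the orange wing clamp on the carriage, rad; grows as it is turned clockwise seen from above (tightening). 0 = loose stop, 1.2 = tight stop; the carriage is free below about 0.5 and held above about 0.9. Starts loose at 0 to 0.25; turning takes 0.2 to 0.4 N m; it stays where it is left
- clamp_grip (a point): where to grip the clamp wing from above: on its upright axis, 82 mm above the table, 15 mm below the wing's top, 150 mm from the turntable's centre to the bed's +y. Wing 14 mm thick along this point's x, 58 mm long along its y; below it a collar 34 mm across, top 54 mm above the table. The loose carriage may be pushed or pulled along by the wing
- lens_centre (a point): centre of the fixed round magnifier: a lens in a green ring, 142 mm across, 14 mm thick, 310 mm above the table, over the slide's centre line 160 to 200 mm from the loading end. Its post (24 mm thick, 375 mm high) stands 225 mm from the lens to the point's +x; a bar 335 mm above the table joins them
- tray: light (180 g) blue plastic tray loose on the turntable, tipping if loaded far out on one side: 288 mm long (x), 164 wide (y), 35 high, walls 4, floor 3 thick; origin in the middle of its underside. Five bays side by side along x, 56 mm apart; the ribs between (4 mm thick, tops 17 mm above the underside) reach only 26 mm in from each long wall: the middle is open for fingers
- bay1 (a point): where the middle of a bolt lies when in bay 1 of the tray: tray x = -112 mm, y = 0, 18 mm above the tray's underside (15 mm above its floor); axes as the tray's
- bay2 (a point): where the middle of a bolt lies when in bay 2 of the tray: tray x = -56 mm, y = 0, 18 mm above the tray's underside (15 mm above its floor); axes as the tray's
- bay3 (a point): where the middle of a bolt lies when in bay 3 of the tray: tray x = 0 mm, y = 0, 18 mm above the tray's underside (15 mm above its floor); axes as the tray's
- bay4 (a point): where the middle of a bolt lies when in bay 4 of the tray: tray x = 56 mm, y = 0, 18 mm above the tray's underside (15 mm above its floor); axes as the tray's
- bay5 (a point): where the middle of a bolt lies when in bay 5 of the tray: tray x = 112 mm, y = 0, 18 mm above the tray's underside (15 mm above its floor); axes as the tray's
- bolt1: axle bolt with its nut run on: shank 20 mm thick, 130 mm long along x, origin at mid-length on the axis; hexagon head (-x end) and nut (near +x end) 30 mm across flats, 35 over corners, so it lies level, its axis 15 mm above its support; clear shank x = -51 to 44 mm; 0.4 to 0.5 kg. Starts on the mat; may be absent (None). In the tray it lies along the tray's y, head to either side
- bolt2: axle bolt with its nut run on: shank 20 mm thick, 130 mm long along x, origin at mid-length on the axis; hexagon head (-x end) and nut (near +x end) 30 mm across flats, 35 over corners, so it lies level, its axis 15 mm above its support; clear shank x = -51 to 44 mm; 0.4 to 0.5 kg. Starts on the mat; may be absent (None). In the tray it lies along the tray's y, head to either side
- bolt3: axle bolt with its nut run on: shank 20 mm thick, 130 mm long along x, origin at mid-length on the axis; hexagon head (-x end) and nut (near +x end) 30 mm across flats, 35 over corners, so it lies level, its axis 15 mm above its support; clear shank x = -51 to 44 mm; 0.4 to 0.5 kg. Starts on the mat; may be absent (None). In the tray it lies along the tray's y, head to either side
- bolt4: axle bolt with its nut run on: shank 20 mm thick, 130 mm long along x, origin at mid-length on the axis; hexagon head (-x end) and nut (near +x end) 30 mm across flats, 35 over corners, so it lies level, its axis 15 mm above its support; clear shank x = -51 to 44 mm; 0.4 to 0.5 kg. Starts on the mat; may be absent (None). In the tray it lies along the tray's y, head to either side
- bolt5: axle bolt with its nut run on: shank 20 mm thick, 130 mm long along x, origin at mid-length on the axis; hexagon head (-x end) and nut (near +x end) 30 mm across flats, 35 over corners, so it lies level, its axis 15 mm above its support; clear shank x = -51 to 44 mm; 0.4 to 0.5 kg. Starts on the mat; may be absent (None). In the tray it lies along the tray's y, head to either side
- mat: fixed black rubber mat, 290 mm (x) by 300 mm (y), 3 mm thick, origin in the middle of its underside; the bolts lie on it
- glass_lens: bystander: green glass hand lens lying flat, 88 mm across, 9 mm high, wooden handle reaching 133 mm to its -x; origin below the glass's centre
- washer_tin: bystander: tin tray of copper crush washers, 120 (x) by 90 (y) by 28 mm high, origin in the middle of its underside
- ring_gauge: bystander: dark steel ring gauge lying flat, 72 mm across, 20 mm high, origin in the middle of its underside
There are look-alikes about, which are no part of the job. Leave any pink or purple look-alike of the bolt5 alone.

How it is judged:
By the outcome, as a careful person would: the job done as asked, in the order asked, and still so for the second after the job is handed in, with the robot touching nothing.
Of bolt1, bolt2, bolt3, bolt4, bolt5 only 3 to 5 are there at a start; the rules pass over those that are not, and their reading is None.
At some moment in a run one of bolt1, bolt2, bolt3, bolt4, bolt5 may be knocked a few centimetres aside while the robot is not near it.
It also fails if it takes over 210 s, if anything falls off the work surface, if the arm or the gripper's body presses on something with over 40 N, if the wrist force passes 120 N, or if a joint passes its speed limit or range.

## Robot

A 7-joint arm with a two-finger parallel gripper is mounted at the origin on the work surface. World frame = base frame: x ahead of the robot, y to its left, z up, the work surface at z = 0. Lengths are in m, angles in rad, forces in N, time in s.
With the tool pointing down it reaches from about 0.4 to 0.75 m from the base axis. Payload 19.5 kg.
Tool frame: the origin (TCP) lies at the very end of the fingers, on their centre line; the grasp point (between the pads) lies 19 mm behind it (arm.pinch_z is the distance from the TCP to the grasp point, in m); z points along the fingers, y is the direction in which the jaws open and shut (so a half turn about z gives the same grasp; the last joint's range is limited). The gripper opens to 85 mm and grips with 20 to 120 N. Pads are 22 mm wide; open, the fingers measure 114 mm over their backs; the gripper's body (76 mm by 85 mm) begins 54 mm behind the grasp point. The pads swing forward as they close: fully open they stand 13 mm farther back than shut.
Start: joints at [-1.392, 0.707, -0.028, 1.485, 0.022, 0.951, -0.075], TCP at [0.126, 0.561, 0.211] pointing down, gripper open.
Joint ranges: [-2.71, 2.71], [-0.32, 2.16], [-1.57, 1.52], [0, 2.45], [-1.46, 4.6], [0, 2.02], [-2.83, 2.83]. Speed limits (rad/s): [1.89, 1.89, 2.57, 2.57, 3.01, 3.01, 3.01].

## Interface

Orientations are given as a unit quaternion [w, x, y, z].
In Python, from station import sensors, read_camera, ticket, find_in, landmark_of, arm gives the robot as it stands. The module is installed in compiled form; this text tells all that it offers.
- The arm moves only by the shell command python3 -m pendant 'ROWS' [FORCE]. ROWS is JSON, a list of rows, each a list of 7 numbers: the turn, a rotation vector about the tool's x, y, z in degrees, then the shift along the tool's x, y, z in m, then the finger opening in m, from 0 to 0.0854. A call has 1 to 5 rows; each row shifts and turns the commanded pose from where the row before left it, along the tool's axes as they then stand; what a row does not reach is not made up. A row lasts 1/10 s, in which the tool goes at most 50 mm and 8.59 degrees, less where a joint would pass 70% of its speed; a pose out of reach is approached as far as the arm can. A call is refused whole if a number of a shift passes 0.05 or a number of a turn 8.59, either way. A call with a gripper value outside its range is refused whole. The fingers move at their own pace and stop on an object; FORCE is the grip in N (left out, the last holds). Time passes only in rows, so rows that do not move let the fingers close. It gives the time, the measured TCP pose, the force and the opening at its end, in the units of the state.
- sensors.read_state(): the state, without advancing time (a new reading comes with each control period).
- read_camera(name): name is "scene" or "top"; returns a dict with "pixels" (384x512x3 uint8, red, green, blue), "fov_y" (degrees; the focal length in pixels is half the picture's height over the tangent of half this angle, whatever the lens; pixels are square), "cx", "cy" (the principal point, pixels), "dist" ([k1, k2, p1, p2, k3] as OpenCV has them; the pictures are not rectified), "world_to_cam" (4x4, takes a point from world to camera coordinates). Camera axes: x right, y up, looking along -z (the intrinsics and any distortion apply to the point x, -y, -z); pixel columns grow to the right and rows downward; lengths in m; the calibration is good to about 2 mm. A picture is of the moment at which its call begins. There is no depth.
- ticket.sign_off(): hands the job in, once; it reports no verdict.
Trained networks look in the newest picture that a camera, given by its name, has taken for a name from the list of things; names that differ only in an ending like _2 or _b are one class to them, and where a whole thing is asked for, a point or a joint stands for the part that bears it (a point fixed in the world has none). Each returns a list of dicts, best first, with "confidence" (0 to 1); they miss things now and then, are a little off and sometimes report something else, mostly with a low value. They report only what shows in the picture. A call takes as long as a camera call. They do not tell look-alikes from the thing itself.
- find_in(camera, name): "at" ([x, y, z] in m, in world coordinates, good to about 4 mm: the middle of the surface that is visible of it).
- landmark_of(camera, name): "at" ([x, y, z] in m, in world coordinates, good to about 4 mm: a listed point, or the origin of a listed thing).
The state is a dict: "t": time; "q": joint angles; "dq": joint speeds; "joint_efforts": joint torques, N m; "eef_pos": TCP position; "tool_rot": TCP orientation; "contact_force": force on the tool from outside, world axes, zero at the start; "moment": the same for the moment, N m; "gripper_width": finger opening in m.
Only numpy, scipy, OpenCV 4.12 (cv2) and the standard library are available. Lean on these libraries where they do the work, as an engineer would, in place of code of your own. Each camera call takes 0.05 s, during which the arm holds its last target. There are 200 camera calls.

## Working session

There is one attempt and no reset: what is moved stays moved. The work goes in short steps, Python scripts to look and compute and a shell command to move; the robot and the scene stay as the last step left them, time stands still between calls to the robot, and variables do not carry over. Pictures are saved under pics/ and viewed, about 12 in all and at most 16, crops included, and the job is handed in when it is done.

```bash
mkdir -p pics; cat > h.py <<'E'
from station import sensors, read_camera, ticket, find_in, landmark_of, arm
import numpy as np, cv2
from scipy.spatial.transform import Rotation as R
def save(cam,name):
    c=read_camera(cam); cv2.imwrite('pics/'+name+'.png',c['pixels'][:,:,::-1]); return c
def K(c):
    f=192/np.tan(np.radians(c['fov_y']/2)); return np.array([[f,0,c['cx']],[0,f,c['cy']],[0,0,1.]]),np.array(c['dist'])
def proj(c,p):
    k,d=K(c); p=np.atleast_2d(p); q=(c['world_to_cam']@np.c_[p,np.ones(len(p))].T).T[:,:3]*[1,-1,-1]
    return cv2.projectPoints(q.reshape(-1,1,3),np.zeros(3),np.zeros(3),k,d)[0].reshape(-1,2)
def back(c,uv,z):
    k,d=K(c); u=cv2.undistortPoints(np.array(uv,float).reshape(-1,1,2),k,d).reshape(-1,2)
    W=np.linalg.inv(c['world_to_cam']); v=(W[:3,:3]@np.c_[u[:,0],-u[:,1],-np.ones(len(u))].T).T; o=W[:3,3]
    return o+v*((z-o[2])/v[:,2])[:,None]
def st():
    s=sensors.read_state(); return s
def go(target,yaw=None):
    """print shift in tool axes for target TCP and yaw error (tool y axis direction in world, mod 180)"""
    s=st(); q=np.array(s['tool_rot']); r=R.from_quat(q[[1,2,3,0]]); d=r.inv().apply(np.array(target)-s['eef_pos'])
    y=r.apply([0,1,0]); print('t',round(s['t'],2),'pos',np.round(s['eef_pos'],4),'tool x',np.round(r.apply([1,0,0]),3),'z',np.round(r.apply([0,0,1]),3),'shift',np.round(d,4))
E
python3 - <<'E'
from h import *
a=save('top','top0'); b=save('scene','scene0')
for n in ['slide_bed','turntable_top','clamp_grip','lens_centre','tray','bay1','bay2','bay3','bay4','bay5','bolt1','mat','glass_lens','washer_tin','ring_gauge']:
    for cam in ['top','scene']:
        print(n,cam,[(np.round(x['at'],3).tolist(),round(x['confidence'],2)) for x in landmark_of(cam,n)][:8])
s=st();print(s['t'],s['eef_pos'],s['tool_rot'],s['contact_force'],arm.pinch_z)
E
```

```text
slide_bed top []
slide_bed scene [([0.578, -0.076, -0.001], 0.97), ([0.573, 0.071, 0.083], 0.48)]
turntable_top top [([0.518, -0.09, 0.105], 0.72)]
turntable_top scene [([0.578, -0.077, 0.084], 0.62), ([0.546, 0.412, 0.015], 0.51)]
clamp_grip top [([0.571, 0.075, 0.08], 0.64)]
clamp_grip scene [([0.573, 0.072, 0.083], 0.43), ([0.457, 0.325, -0.002], 0.42)]
lens_centre top [([0.582, -0.241, 0.309], 0.95)]
lens_centre scene [([0.587, -0.242, 0.31], 0.62), ([0.546, 0.414, 0.018], 0.54), ([0.46, 0.328, -0.002], 0.53)]
tray top [([0.571, -0.085, 0.084], 0.78), ([0.749, 0.19, -0.001], 0.44)]
tray scene [([0.57, -0.086, 0.086], 0.84), ([0.453, 0.409, 0.018], 0.74), ([0.288, -0.42, -0.0], 0.65)]
bay1 top [([0.519, -0.088, 0.102], 0.97), ([0.681, -0.076, 0.1], 0.8), ([0.629, -0.078, 0.099], 0.78), ([0.465, -0.092, 0.104], 0.58)]
bay1 scene [([0.461, -0.091, 0.101], 0.87), ([0.626, -0.081, 0.103], 0.87), ([0.571, -0.086, 0.101], 0.82), ([0.688, -0.074, 0.104], 0.79), ([0.515, -0.086, 0.106], 0.65)]
bay2 top [([0.519, -0.088, 0.102], 0.97), ([0.681, -0.076, 0.1], 0.8), ([0.629, -0.078, 0.099], 
[... 1568 characters left out ...]
1, 0.015], 0.5)]
mat top [([0.453, 0.324, 0.001], 0.89), ([0.572, -0.087, 0.102], 0.73), ([0.452, 0.409, 0.014], 0.65), ([0.291, -0.416, -0.003], 0.48)]
mat scene [([0.456, 0.328, -0.001], 0.9)]
glass_lens top [([0.367, -0.295, -0.003], 0.61)]
glass_lens scene [([0.369, -0.295, 0.002], 0.61)]
washer_tin top [([0.749, 0.189, 0.001], 0.82), ([0.682, -0.076, 0.098], 0.64)]
washer_tin scene [([0.755, 0.186, 0.005], 0.9)]
ring_gauge top [([0.289, -0.418, -0.004], 0.7), ([0.366, -0.297, -0.005], 0.54)]
ring_gauge scene [([0.29, -0.423, 0.002], 0.48)]
1.6 [0.12591755 0.56100285 0.21055974] [-1.19772709e-05  1.10190430e-01  9.93910491e-01 -7.42162371e-05] [-0.47314224  0.04223493  0.91503925] 0.0187
```

```bash
python3 -c "
import cv2,numpy as np
a=cv2.imread('pics/top0.png');print(a.shape)"
```

```text
(384, 512, 3)
```

View pics/top0.png

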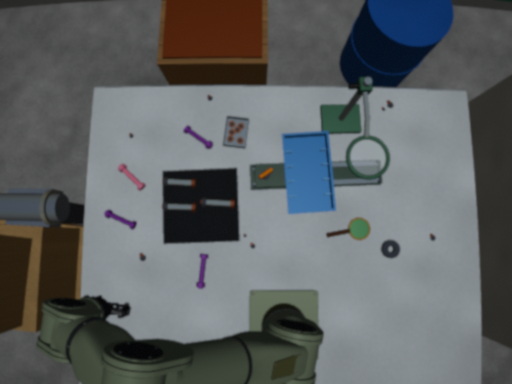

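View pics/scene0.png

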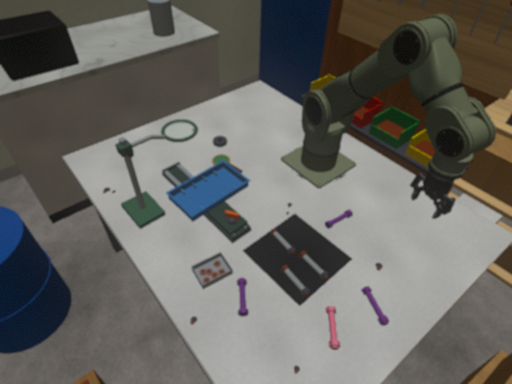

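The top view shows three orange-ended bolts on the mat at pixels (181,182), (181,207) and (217,203). The clamp wing is at (266,173), the tray at (310,172) and the lens ring at (368,157). The purple and pink dumbbells off the mat are look-alikes. The scene view agrees.

```bash
cat > seg.py <<'E'
from h import *
def pca(p):
    m=p.mean(0); u,s,v=np.linalg.svd(p-m); return m,v[0]
def clamp(c,cam='top',lo=(250,0.18)):
    im=cv2.cvtColor(c['pixels'],cv2.COLOR_RGB2HSV)
    m=((im[...,0]>5)&(im[...,0]<22)&(im[...,1]>170)&(im[...,2]>110)).astype(np.uint8)
    n,l,s,ce=cv2.connectedComponentsWithStats(m)
    for i in range(1,n):
        if s[i,4]<12: continue
        ys,xs=np.nonzero(l==i); w=back(c,np.c_[xs,ys],0.095)[:,:2]; mm,v=pca(w)
        if abs(mm[0]-.575)<.08 and -.35<mm[1]<.2: print(cam,'clamp',s[i,4],np.round(mm,3),'ang deg of long axis',round(np.degrees(np.arctan2(v[1],v[0]))%180,1))
def bolts(c,cam,box,z=0.018,thr=70):
    g=c['pixels'].max(2); p=proj(c,[[x,y,.003] for x,y in box]).astype(np.int32)
    msk=np.zeros_like(g); cv2.fillConvexPoly(msk,p,1); m=((g>thr)&(msk>0)).astype(np.uint8)
    n,l,s,ce=cv2.connectedComponentsWithStats(m)
    for i in range(1,n):
        if s[i,4]<40: continue
        ys,xs=np.nonzero(l==i); w=back(c,np.c_[xs,ys],z)[:,:2]; mm,v=pca(w); t=(w-mm)@v
        print(cam,'bolt',s[i,4],np.round(mm,3),'mid',np.round(mm+v*(t.max()+t.min())/2,3),'ang',round(np.degrees(np.arctan2(v[1],v[0]))%180,1),'len',round(np.ptp(t),3))
MAT=[(.325,.19),(.585,.19),(.585,.46),(.325,.46)]
E
python3 - <<'E'
from seg import *
for cam in ['top','scene']:
    c=read_camera(cam); clamp(c,cam); bolts(c,cam,MAT)
    if cam=='top': a=c
    else: b=c
k=cv2.resize(a['pixels'][120:250,155:395][:,:,::-1],None,fx=3,fy=3,interpolation=cv2.INTER_CUBIC); cv2.imwrite('pics/crop1.png',k)
go([.572,.073,.2])
E
```

```text
top clamp 52 [0.57  0.073] ang deg of long axis 124.9
top bolt 136 [0.546 0.405] mid [0.546 0.405] ang 87.2 len 0.108
top bolt 141 [0.465 0.25 ] mid [0.465 0.251] ang 87.1 len 0.11
top bolt 138 [0.449 0.401] mid [0.449 0.402] ang 88.1 len 0.107
scene clamp 38 [0.577 0.071] ang deg of long axis 119.1
scene bolt 130 [0.467 0.248] mid [0.467 0.246] ang 86.6 len 0.106
scene bolt 163 [0.45  0.395] mid [0.45  0.393] ang 87.9 len 0.113
scene bolt 185 [0.547 0.398] mid [0.547 0.397] ang 85.9 len 0.115
t 1.7 pos [0.1259 0.561  0.2106] tool x [-0.976  0.219  0.   ] z [-0. -0. -1.] shift [-0.5422 -0.3785  0.0106]
```

View pics/crop1.png

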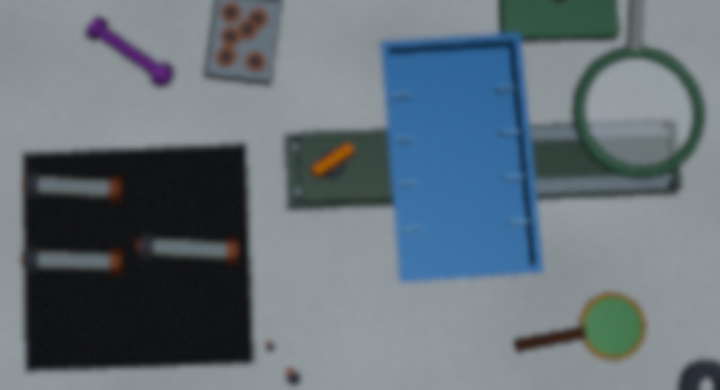

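Three bolts lie on the mat at about 87°, and the clamp wing is at about 122°. I'll go above the clamp first.

```bash
R='[0,0,0,-0.036,-0.025,0,0.04]'; 
python3 -m pendant '[[0,0,0,-0.036,-0.025,0,0.04],[0,0,0,-0.036,-0.025,0,0.04],[0,0,0,-0.036,-0.025,0,0.04],[0,0,0,-0.036,-0.025,0,0.04],[0,0,0,-0.036,-0.025,0,0.04]]' && python3 -m pendant '[[0,0,0,-0.036,-0.025,0,0.04],[0,0,0,-0.036,-0.025,0,0.04],[0,0,0,-0.036,-0.025,0,0.04],[0,0,0,-0.036,-0.025,0,0.04],[0,0,0,-0.036,-0.025,0,0.04]]' && python3 -m pendant '[[0,0,0,-0.036,-0.025,0,0.04],[0,0,0,-0.036,-0.025,0,0.04],[0,0,0,-0.036,-0.025,0,0.04],[0,0,0,-0.036,-0.025,0,0.04],[0,0,0,-0.036,-0.025,0,0.04]]' && python3 -m pendant '[[0,0,7.5,0,0,0,0.04],[0,0,7.5,0,0,0,0.04],[0,0,7.5,0,0,0,0.04],[0,0,7.5,0,0,0,0.04],[0,0,7.5,0,0,0,0.04]]' && python3 -m pendant '[[0,0,7.5,0,0,0,0.04],[0,0,0,0,0,0,0.04]]'
python3 -c "
from h import *
go([.573,.073,.063]);print(st()['q'])"
```

```text
t: 2.2
eef_pos: [0.2751, 0.3982, 0.2107]
tool_rot: [0.0, 0.11, 0.994, 0.0]
contact_force: [0.4, 0.9, 0.1]
gripper_width: 0.0401
t: 2.7
eef_pos: [0.4235, 0.2368, 0.2108]
tool_rot: [0.0, 0.11, 0.994, 0.0]
contact_force: [0.4, 1.1, 0.3]
gripper_width: 0.0395
t: 3.2
eef_pos: [0.5717, 0.0753, 0.2107]
tool_rot: [0.0, 0.11, 0.994, 0.0]
contact_force: [-0.2, 1.0, 0.2]
gripper_width: 0.04
t: 3.7
eef_pos: [0.5707, 0.0768, 0.2106]
tool_rot: [0.0, 0.426, 0.905, -0.0]
contact_force: [0.4, -0.1, -0.2]
gripper_width: 0.0401
t: 3.9
eef_pos: [0.5706, 0.077, 0.2106]
tool_rot: [0.0, 0.483, 0.876, -0.0]
contact_force: [0.7, -0.2, 0.2]
gripper_width: 0.0397
t 3.9 pos [0.5706 0.077  0.2106] tool x [-0.533  0.846 -0.   ] z [-0. -0. -1.] shift [-4.600e-03 -1.000e-04  1.476e-01]
[-0.24053376  0.71157182  0.10121917  1.48370843 -0.08075389  0.9504911
  0.44565406]
```

```bash

python3 -m pendant '[[0,0,0,-0.005,0,0.03,0.04],[0,0,0,0,0,0.03,0.04],[0,0,0,0,0,0.03,0.04],[0,0,0,0,0,0.03,0.04],[0,0,0,0,0,0.0275,0.04]]' 60 && python3 -m pendant '[[0,0,0,0,0,0,0],[0,0,0,0,0,0,0],[0,0,0,0,0,0,0],[0,0,0,0,0,0,0],[0,0,0,0,0,0,0]]' 60 && python3 -m pendant '[[0,0,7,0,0,0,0],[0,0,7,0,0,0,0],[0,0,7,0,0,0,0],[0,0,7,0,0,0,0],[0,0,7,0,0,0,0]]' && python3 -c "
from h import *
s=st();print(s['moment'],s['contact_force'],s['gripper_width'])"
```

```text
t: 4.4
eef_pos: [0.5732, 0.0727, 0.0618]
tool_rot: [-0.0, 0.48, 0.877, 0.0]
contact_force: [1.0, -0.4, -0.1]
gripper_width: 0.0401
t: 4.9
eef_pos: [0.5719, 0.0719, 0.0635]
tool_rot: [-0.001, 0.481, 0.876, -0.001]
contact_force: [-5.6, -4.1, -19.8]
gripper_width: 0.0122
t: 5.4
eef_pos: [0.5722, 0.0719, 0.0636]
tool_rot: [-0.001, 0.724, 0.689, -0.001]
contact_force: [-4.9, -6.9, -22.2]
gripper_width: 0.0123
[-1.43173955  0.82706207  0.22989018] [ -4.86219854  -6.91824448 -22.2017287 ] 0.012269446014596227
```

```bash

python3 -m pendant '[[0,0,7,0,0,0.0005,0],[0,0,7,0,0,0.0005,0],[0,0,7,0,0,0,0]]' && python3 -c "
from h import *
s=st();print(s['moment'],s['contact_force'],s['gripper_width'])" && python3 -m pendant '[[0,0,5,0,0,0,0],[0,0,5,0,0,0,0]]' && python3 -c "
from h import *
s=st();print(s['moment'],s['contact_force'],s['gripper_width']);go([0,0,0])"
```

```text
t: 5.7
eef_pos: [0.5723, 0.0719, 0.0634]
tool_rot: [-0.0, 0.838, 0.546, -0.001]
contact_force: [-10.6, -7.1, -4.6]
gripper_width: 0.0122
[-1.85772076  1.86912682  0.29854029] [-10.6415023   -7.11076317  -4.64827946] 0.012224260348418066
t: 5.9
eef_pos: [0.5723, 0.0718, 0.0634]
tool_rot: [-0.0, 0.882, 0.471, -0.001]
contact_force: [-11.2, -7.6, -1.6]
gripper_width: 0.0124
[-1.95099363  2.1370067   0.79541608] [-11.17027192  -7.64983062  -1.60412266] 0.01235992965851977
t 5.9 pos [0.5723 0.0718 0.0634] tool x [ 0.556  0.831 -0.001] z [-0.002 -0.    -1.   ] shift [-0.3777 -0.4358  0.0645]
```

```bash

python3 -m pendant '[[0,0,3,0,0,0,0],[0,0,0,0,0,0,0]]' && python3 -c "
from h import *
s=st();print(s['moment'],s['contact_force'],s['gripper_width'])" && python3 -m pendant '[[0,0,-3,0,0,0,0.04],[0,0,0,0,0,0,0.04],[0,0,0,0,0,0,0.04],[0,0,0,0,0,-0.04,0.04],[0,0,0,0,0,-0.05,0.04]]' && python3 -m pendant '[[0,0,0,0,0,-0.05,0.04]]' && python3 -c "
from seg import *
for cam in ['top','scene']:
    c=save(cam,cam+'_c1'); clamp(c,cam); bolts(c,cam,MAT)
    print([(np.round(x['at'],3).tolist(),round(x['confidence'],2)) for x in landmark_of(cam,'bolt1')])
go([.547,.412,.17]); go([.466,.257,.17])
"
```

```text
t: 6.1
eef_pos: [0.5723, 0.0718, 0.0634]
tool_rot: [-0.0, 0.893, 0.45, -0.001]
contact_force: [-10.4, -9.3, -0.7]
gripper_width: 0.0122
[-2.10574521  2.11880242  1.48421454] [-10.35618356  -9.29869019  -0.74089718] 0.012172068948827261
t: 6.6
eef_pos: [0.5726, 0.0727, 0.1527]
tool_rot: [-0.001, 0.882, 0.472, -0.001]
contact_force: [0.5, 0.7, 0.7]
gripper_width: 0.04
t: 6.7
eef_pos: [0.5731, 0.0726, 0.2045]
tool_rot: [-0.0, 0.882, 0.472, 0.0]
contact_force: [0.1, 0.1, -0.2]
gripper_width: 0.0396
top bolt 140 [0.546 0.405] mid [0.546 0.405] ang 87.4 len 0.108
top bolt 1199 [0.404 0.245] mid [0.429 0.233] ang 153.4 len 0.276
top bolt 146 [0.449 0.4  ] mid [0.449 0.402] ang 88.3 len 0.107
[([0.451, 0.405, 0.016], 0.78), ([0.729, 0.336, 0.014], 0.74), ([0.396, 0.643, 0.014], 0.72), ([0.567, 0.606, 0.013], 0.5), ([0.549, 0.409, 0.018], 0.46), ([0.206, 0.315, 0.015], 0.46), ([0.521, -0.09, 0.105], 0.28)]
scene clamp 35 [0.576 0.074] ang deg of long axis 60.6
scene bolt 144 [0.467 0.246] mid [0.467 0.247] ang 86.1 len 0.108
scene bolt 177 [0.45  0.396] mid [0.45  0.394] ang 88.0 len 0.115
scene bolt 200 [0.547 0.399] mid [0.547 0.4  ] ang 86.7 len 0.121
[([0.4, 0.643, 0.012], 0.87), ([0.567, 0.603, 0.019], 0.81), ([0.452, 0.41, 0.017], 0.76), ([0.204, 0.309, 0.013], 0.74), ([0.732, 0.338, 0.017], 0.61), ([0.548, 0.414, 0.016], 0.5), ([0.466, 0.26, 0.017], 0.48)]
t 6.9 pos [0.5737 0.073  0.2034] tool x [0.554 0.832 0.002] z [ 0.002  0.001 -1.   ] shift [ 0.2673 -0.2101  0.0337]
t 6.9 pos [0.5737 0.073  0.2034] tool x [0.554 0.832 0.002] z [ 0.002  0.001 -1.   ] shift [ 0.0934 -0.1917  0.0334]
```

```bash

python3 -m pendant '[[0,0,0,0.0187,-0.0383,0,0.06],[0,0,0,0.0187,-0.0383,0,0.06],[0,0,0,0.0187,-0.0383,0,0.06],[0,0,0,0.0187,-0.0383,0,0.06],[0,0,0,0.0187,-0.0383,0,0.06]]' && python3 -m pendant '[[0,0,-7.7,0,0,0.03,0.06],[0,0,-7.7,0,0,0.03,0.06],[0,0,-7.7,0,0,0.03,0.06],[0,0,-7.7,0,0,0.03,0.06],[0,0,0,0,0,0,0.06]]' && python3 -c "
from seg import *
c=read_camera('scene'); bolts(c,'scene',MAT)
go([.466,.257,.006])
"
```

```text
t: 7.4
eef_pos: [0.4643, 0.2579, 0.2014]
tool_rot: [-0.0, 0.882, 0.472, -0.001]
contact_force: [0.3, 0.4, 0.2]
gripper_width: 0.0602
t: 7.9
eef_pos: [0.4641, 0.2556, 0.079]
tool_rot: [-0.001, 0.724, 0.69, -0.003]
contact_force: [0.3, 0.2, 0.9]
gripper_width: 0.0599
scene bolt 130 [0.467 0.248] mid [0.467 0.246] ang 86.8 len 0.106
scene bolt 169 [0.45  0.396] mid [0.45  0.394] ang 87.8 len 0.115
scene bolt 189 [0.547 0.397] mid [0.547 0.397] ang 85.9 len 0.115
t 7.95 pos [0.465  0.2559 0.0811] tool x [ 0.053  0.999 -0.002] z [-0.003 -0.001 -1.   ] shift [0.0013 0.0012 0.0751]
```

```bash

python3 -m pendant '[[0,0,0,0.001,0.001,0.025,0.06],[0,0,0,0,0,0.025,0.06],[0,0,0,0,0,0.024,0.06],[0,0,0,0,0,0,0.06]]' && python3 -m pendant '[[0,0,0,0,0,0,0],[0,0,0,0,0,0,0],[0,0,0,0,0,0,0],[0,0,0,0,0,0,0],[0,0,0,0,0,0,0]]' 60 && python3 -m pendant '[[0,0,0,0,0,-0.03,0],[0,0,0,0,0,-0.05,0],[0,0,0,0,0,-0.05,0],[0,0,0,0,0,-0.05,0],[0,0,0,0,0,-0.01,0]]' && python3 -c "
from h import *
c=save('scene','s2');s=st();print(s['moment'],s['contact_force'],s['gripper_width'])
u=proj(c,s['eef_pos'])[0].astype(int);print(u)
k=c['pixels'][max(0,u[1]-60):u[1]+70,max(0,u[0]-80):u[0]+80][:,:,::-1];cv2.imwrite('pics/k2.png',cv2.resize(k,None,fx=4,fy=4,interpolation=cv2.INTER_CUBIC))
go([.571,-.086,.19])
"
```

```text
t: 8.35
eef_pos: [0.4662, 0.2571, 0.0073]
tool_rot: [-0.0, 0.726, 0.688, -0.001]
contact_force: [1.1, 0.4, 0.1]
gripper_width: 0.0598
t: 8.85
eef_pos: [0.4669, 0.2576, 0.0085]
tool_rot: [0.0, 0.725, 0.689, 0.0]
contact_force: [0.4, -0.4, -0.4]
gripper_width: -0.0003
t: 9.35
eef_pos: [0.4682, 0.2579, 0.2031]
tool_rot: [0.001, 0.725, 0.689, 0.003]
contact_force: [-0.3, -0.4, -1.4]
gripper_width: 0.0
[-0.00887919  0.0038046   0.01330994] [0.59860942 1.05475823 2.64056855] -0.00012667613822795273
[286 209]
t 9.4 pos [0.4679 0.2581 0.2021] tool x [0.05  0.999 0.003] z [ 0.005  0.003 -1.   ] shift [-0.3385  0.1201  0.0116]
```

View pics/k2.png

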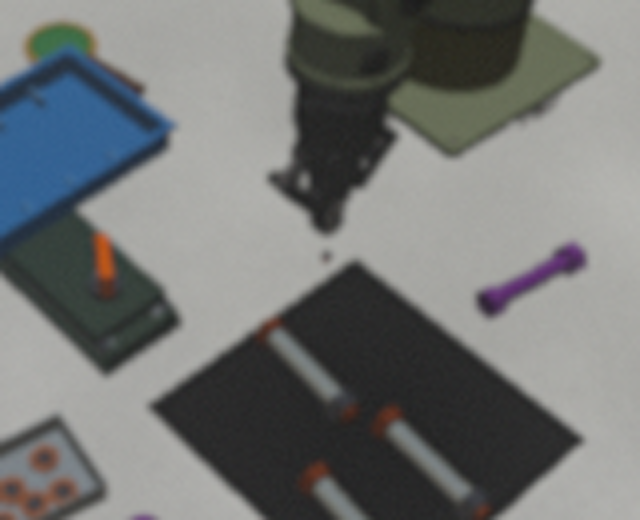

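The bolt was missed: it now lies elsewhere on the mat, at crop pixels (270,325)–(345,405). I'll measure it again.

```bash

python3 -c "
from seg import *
for cam in ['top','scene']:
    c=read_camera(cam);bolts(c,cam,MAT)
    print([(np.round(x['at'],3).tolist(),round(x['confidence'],2)) for x in landmark_of(cam,'bolt1')])
"
```

```text
top bolt 1417 [0.521 0.37 ] mid [0.521 0.369] ang 99.9 len 0.194
top bolt 64 [0.463 0.22 ] mid [0.463 0.22 ] ang 89.3 len 0.047
top bolt 829 [0.373 0.372] mid [0.368 0.383] ang 115.8 len 0.166
[([0.729, 0.337, 0.012], 0.75), ([0.571, 0.602, 0.014], 0.68), ([0.471, 0.262, 0.016], 0.64), ([0.454, 0.41, 0.02], 0.46)]
scene bolt 136 [0.467 0.246] mid [0.467 0.246] ang 86.8 len 0.106
scene bolt 170 [0.45  0.396] mid [0.45  0.394] ang 88.1 len 0.115
scene bolt 189 [0.547 0.398] mid [0.547 0.398] ang 86.4 len 0.117
[([0.73, 0.337, 0.015], 0.8), ([0.4, 0.643, 0.012], 0.8), ([0.452, 0.409, 0.018], 0.74), ([0.567, 0.605, 0.02], 0.62), ([0.548, 0.414, 0.018], 0.61), ([0.466, 0.26, 0.018], 0.52)]
```

The bolt hasn't moved, so the pads probably closed above it. I'll go down again and look.

```bash

python3 -m pendant '[[0,0,0,-0.001,0.001,0.05,0.05],[0,0,0,0,0,0.05,0.05],[0,0,0,0,0,0.05,0.05],[0,0,0,0,0,0.044,0.05],[0,0,0,0,0,0,0.05]]' && python3 -c "
from h import *
c=save('scene','s3');s=st();print(s['moment'],s['contact_force'],s['gripper_width'],s['eef_pos'])
p=np.array(s['eef_pos']);u=proj(c,p)[0];print(u)
r=R.from_quat(np.array(s['tool_rot'])[[1,2,3,0]])
o=u.astype(int)-[40,40]
k=cv2.resize(c['pixels'][o[1]:o[1]+70,o[0]:o[0]+80][:,:,::-1],None,fx=8,fy=8,interpolation=cv2.INTER_CUBIC)
for d,col in [([0,.035,0],(0,0,255)),([0,-.035,0],(0,255,0)),([0,0,0],(255,0,0))]:
    v=(proj(c,p+r.apply(d))[0]-o+.5)*8; cv2.circle(k,tuple(v.astype(int).tolist()),4,col,-1)
cv2.imwrite('pics/k3.png',k)
"
```

```text
t: 10.1
eef_pos: [0.4649, 0.2546, -0.001]
tool_rot: [-0.001, 0.725, 0.689, -0.004]
contact_force: [0.7, -0.3, 1.5]
gripper_width: 0.05
[ 0.05017212 -0.00696884 -0.02859358] [ 0.50393386 -0.08486206  2.6541961 ] 0.04958415750031721 [0.46644114 0.25521313 0.00232439]
[282.4224725  242.95834434]
```

View pics/k3.png

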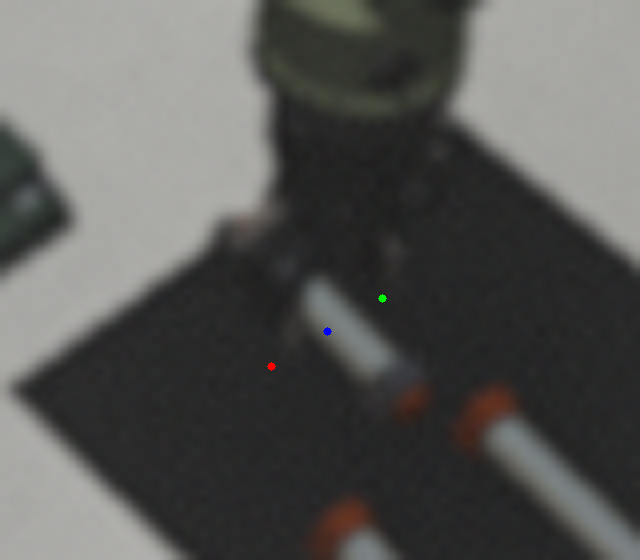

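The fingertips show about 5 px higher than the stated TCP, so I'll feel downwards in small steps.

```bash

python3 -m pendant '[[0,0,0,0,0,0.003,0.05],[0,0,0,0,0,0,0.05]]' && python3 -m pendant '[[0,0,0,0,0,0.003,0.05],[0,0,0,0,0,0,0.05]]' &&  python3 -m pendant '[[0,0,0,0,0,0,0],[0,0,0,0,0,0,0],[0,0,0,0,0,0,0]]' 40
```

```text
t: 10.35
eef_pos: [0.4684, 0.2569, 0.0028]
tool_rot: [0.0, 0.724, 0.689, 0.001]
contact_force: [-0.4, 0.2, -0.8]
gripper_width: 0.0499
t: 10.55
eef_pos: [0.468, 0.2567, -0.0012]
tool_rot: [0.0, 0.724, 0.689, 0.0]
contact_force: [-0.2, -0.5, -0.2]
gripper_width: 0.0497
t: 10.85
eef_pos: [0.4676, 0.2565, -0.0014]
tool_rot: [-0.0, 0.724, 0.689, 0.0]
contact_force: [-3.5, -0.1, 10.7]
gripper_width: 0.0176
```

```bash

python3 -m pendant '[[0,0,0,0,0,-0.01,0],[0,0,0,0,0,-0.03,0],[0,0,0,0,0,-0.05,0],[0,0,0,0,0,-0.05,0],[0,0,0,0,0,-0.05,0]]' 60 && python3 -m pendant '[[0,0,0,0,0,-0.01,0],[0,0,0,0,0,0,0]]' && python3 -c "
from h import *
c=save('scene','s4');s=st();print(s['moment'],s['contact_force'],s['gripper_width'],s['eef_pos'])
p=np.array(s['eef_pos']);o=proj(c,p)[0].astype(int)-[50,40]
k=cv2.resize(c['pixels'][o[1]:o[1]+80,o[0]:o[0]+100][:,:,::-1],None,fx=6,fy=6,interpolation=cv2.INTER_CUBIC)
cv2.imwrite('pics/k4.png',k)
for n in ['tray','bay3','turntable_top']:
  for cam in ['top','scene']: print(n,cam,[np.round(x['at'],3).tolist() for x in landmark_of(cam,n)])
go([.571,-.085,.2])
"
```

```text
t: 11.35
eef_pos: [0.4672, 0.2561, 0.1906]
tool_rot: [0.0, 0.725, 0.689, -0.0]
contact_force: [1.4, 0.9, -3.9]
gripper_width: 0.0163
t: 11.55
eef_pos: [0.4679, 0.2568, 0.1993]
tool_rot: [0.0, 0.724, 0.689, 0.001]
contact_force: [-0.2, -0.1, -5.2]
gripper_width: 0.0161
[-0.00142568  0.01576854  0.04950295] [-0.86938891  0.32530162 -5.081787  ] 0.01592154631422622 [0.46729502 0.25655336 0.19758719]
tray top [[0.577, -0.086, 0.082]]
tray scene [[0.572, -0.085, 0.084]]
bay3 top [[0.574, -0.086, 0.104], [0.624, -0.083, 0.101], [0.683, -0.074, 0.1], [0.464, -0.093, 0.102], [0.518, -0.09, 0.105], [0.453, 0.406, 0.019]]
bay3 scene [[0.462, -0.092, 0.103], [0.628, -0.081, 0.101], [0.516, -0.088, 0.103], [0.574, -0.086, 0.101], [0.687, -0.077, 0.106], [0.755, 0.184, 0.003]]
turntable_top top [[0.464, -0.096, 0.101]]
turntable_top scene [[0.571, -0.086, 0.102], [0.579, -0.078, 0.08]]
t 11.9 pos [0.4675 0.2562 0.1971] tool x [ 0.05   0.999 -0.001] z [-0.001 -0.001 -1.   ] shift [-0.3356  0.1204 -0.0027]
```

View pics/k4.png

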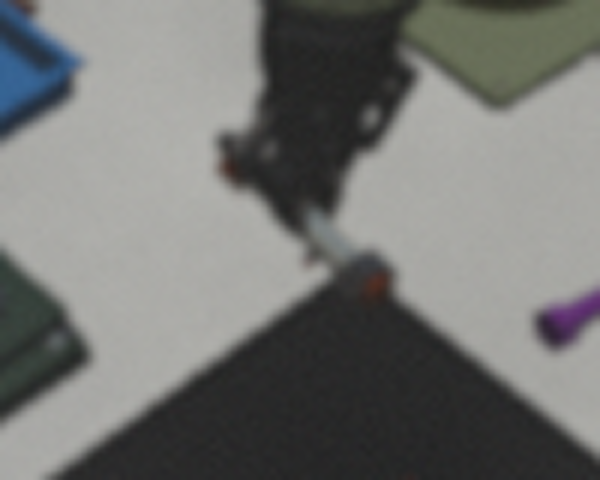

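The bolt is held level and the wrist reads 5 N of weight. Next is bay 3.

```bash

python3 -m pendant '[[0,0,0,-0.0336,0.012,0,0],[0,0,0,-0.0336,0.012,0,0],[0,0,0,-0.0336,0.012,0,0],[0,0,0,-0.0336,0.012,0,0],[0,0,0,-0.0336,0.012,0,0]]' && python3 -m pendant '[[0,0,0,-0.0336,0.012,0,0],[0,0,0,-0.0336,0.012,0,0],[0,0,0,-0.0336,0.012,0,0],[0,0,0,-0.0336,0.012,0,0],[0,0,0,-0.0336,0.012,0,0]]' && python3 -m pendant '[[0,0,-7.1,0,0,0,0],[0,0,0,0,0,0.03,0],[0,0,0,0,0,0.03,0],[0,0,0,0,0,0,0]]' && python3 -c "
from h import *
go([.5725,-.085,.086])"
```

```text
t: 12.4
eef_pos: [0.5194, 0.0842, 0.1977]
tool_rot: [-0.0, 0.724, 0.689, -0.0]
contact_force: [0.8, 0.7, -4.4]
gripper_width: 0.0157
t: 12.9
eef_pos: [0.571, -0.0866, 0.1976]
tool_rot: [-0.0, 0.725, 0.689, -0.0]
contact_force: [0.8, 0.3, -4.1]
gripper_width: 0.0159
t: 13.3
eef_pos: [0.5691, -0.0848, 0.1348]
tool_rot: [-0.002, 0.681, 0.733, -0.002]
contact_force: [-0.3, 0.0, -3.5]
gripper_width: 0.0163
t 13.3 pos [ 0.5691 -0.0848  0.1348] tool x [-0.074  0.997  0.001] z [-0.006  0.001 -1.   ] shift [-0.0005  0.0037  0.0488]
```

```bash

python3 -m pendant '[[0,0,0,0,0.002,0.025,0],[0,0,0,0,0,0.018,0],[0,0,0,0,0,0,0],[0,0,0,0,0,0,0]]' && python3 -m pendant '[[0,0,0,0,0,0.003,0],[0,0,0,0,0,0,0]]' && python3 -m pendant '[[0,0,0,0,0,0.003,0],[0,0,0,0,0,0,0]]'
```

```text
t: 13.7
eef_pos: [0.5733, -0.0851, 0.0963]
tool_rot: [0.0, 0.68, 0.733, 0.0]
contact_force: [-0.2, 0.4, -3.8]
gripper_width: 0.0162
t: 13.9
eef_pos: [0.5732, -0.085, 0.0928]
tool_rot: [0.0, 0.68, 0.733, 0.0]
contact_force: [-0.4, 0.1, -4.2]
gripper_width: 0.0161
t: 14.1
eef_pos: [0.5728, -0.0849, 0.0891]
tool_rot: [-0.0, 0.68, 0.733, -0.0]
contact_force: [0.3, 0.6, -4.2]
gripper_width: 0.016
```

```bash

python3 -m pendant '[[0,0,0,0,0,0.002,0],[0,0,0,0,0,0,0]]' && python3 -m pendant '[[0,0,0,0,0,0.002,0],[0,0,0,0,0,0,0]]' && python3 -m pendant '[[0,0,0,0,0,0.002,0],[0,0,0,0,0,0,0]]'
```

```text
t: 14.3
eef_pos: [0.5728, -0.0849, 0.087]
tool_rot: [-0.0, 0.68, 0.733, -0.0]
contact_force: [0.2, -0.1, -4.4]
gripper_width: 0.0159
t: 14.5
eef_pos: [0.5728, -0.0849, 0.0849]
tool_rot: [-0.0, 0.68, 0.733, -0.0]
contact_force: [-0.4, 0.2, -4.6]
gripper_width: 0.0159
t: 14.7
eef_pos: [0.5729, -0.085, 0.083]
tool_rot: [0.0, 0.68, 0.733, -0.0]
contact_force: [-1.0, 0.1, -4.9]
gripper_width: 0.0161
```

```bash

python3 -m pendant '[[0,0,0,0,0,0.0015,0],[0,0,0,0,0,0,0]]' && python3 -m pendant '[[0,0,0,0,0,0.001,0],[0,0,0,0,0,0,0.045],[0,0,0,0,0,0,0.045],[0,0,0,0,0,0,0.045]]' && python3 -m pendant '[[0,0,0,0,0,-0.02,0.045],[0,0,0,0,0,-0.03,0.045],[0,0,0,0,0,-0.04,0.045]]' && python3 -c "
from h import *
go([.45,.408,.2]);go([.547,.412,.2])"
```

```text
t: 14.9
eef_pos: [0.5731, -0.085, 0.0827]
tool_rot: [0.0, 0.68, 0.733, 0.0]
contact_force: [-6.0, 1.7, 18.0]
gripper_width: 0.0159
t: 15.3
eef_pos: [0.573, -0.085, 0.0807]
tool_rot: [0.0, 0.68, 0.733, 0.0]
contact_force: [-0.5, 0.3, -0.9]
gripper_width: 0.0454
t: 15.6
eef_pos: [0.5722, -0.0849, 0.1707]
tool_rot: [-0.001, 0.68, 0.733, -0.001]
contact_force: [0.4, -0.3, 0.1]
gripper_width: 0.045
t 15.6 pos [ 0.5722 -0.0849  0.1707] tool x [-0.074  0.997  0.   ] z [-0.002  0.    -1.   ] shift [ 0.5006 -0.0855 -0.029 ]
t 15.6 pos [ 0.5722 -0.0849  0.1707] tool x [-0.074  0.997  0.   ] z [-0.002  0.    -1.   ] shift [ 0.4974  0.0115 -0.0292]
```

```bash

python3 -m pendant '[[0,0,0,0.045,0.001,-0.01,0.05],[0,0,0,0.045,0.001,-0.01,0.05],[0,0,0,0.045,0.001,-0.01,0.05],[0,0,0,0.045,0.001,0,0.05],[0,0,0,0.045,0.001,0,0.05]]' && python3 -m pendant '[[0,0,0,0.045,0.001,0,0.05],[0,0,0,0.045,0.001,0,0.05],[0,0,0,0.045,0.001,0,0.05],[0,0,0,0.045,0.001,0,0.05],[0,0,0,0.045,0.001,0,0.05]]' && python3 -m pendant '[[0,0,0,0.047,0.001,0,0.05],[0,0,7.7,0,0,0,0.05],[0,0,0,0,0,0,0.05]]' && python3 -c "
from seg import *
c=save('top','t5'); b=read_camera('scene'); bolts(b,'scene',MAT)
print([np.round(x['at'],3).tolist() for x in landmark_of('scene','bolt1')])
for cam in ['top','scene']:print([np.round(x['at'],3).tolist() for x in landmark_of(cam,'tray')])
k=np.hstack([cv2.resize(c['pixels'][120:220,240:400],None,fx=2.4,fy=2.4,interpolation=cv2.INTER_CUBIC),cv2.resize(b['pixels'][150:250,150:310],None,fx=2.4,fy=2.4,interpolation=cv2.INTER_CUBIC)])[:,:,::-1]
cv2.imwrite('pics/k5.png',k)
go([.548,.412,.04])"
```

```text
t: 16.1
eef_pos: [0.561, 0.1417, 0.2009]
tool_rot: [0.0, 0.68, 0.733, 0.0]
contact_force: [0.9, -0.0, 0.5]
gripper_width: 0.0501
t: 16.6
eef_pos: [0.549, 0.3665, 0.2006]
tool_rot: [0.0, 0.68, 0.733, -0.0]
contact_force: [0.2, 0.1, 0.8]
gripper_width: 0.0497
t: 16.9
eef_pos: [0.5466, 0.4121, 0.1998]
tool_rot: [0.0, 0.729, 0.685, -0.0]
contact_force: [-0.2, 0.1, -0.8]
gripper_width: 0.0501
scene bolt 161 [0.45  0.395] mid [0.45  0.393] ang 87.8 len 0.113
scene bolt 183 [0.547 0.398] mid [0.546 0.397] ang 85.9 len 0.115
[[0.568, 0.603, 0.019], [0.733, 0.339, 0.016], [0.685, -0.075, 0.104], [0.206, 0.308, 0.014], [0.4, 0.643, 0.012], [0.548, 0.414, 0.017], [0.572, -0.085, 0.103], [0.452, 0.412, 0.02], [0.571, -0.084, 0.1], [0.583, -0.246, 0.309]]
[[0.575, -0.088, 0.081]]
[[0.57, -0.086, 0.081], [0.572, -0.084, 0.101], [0.572, 0.072, 0.085], [0.685, -0.076, 0.105]]
t 17.15 pos [0.5475 0.4106 0.2009] tool x [0.059 0.998 0.   ] z [ 0.  0. -1.] shift [0.0014 0.0004 0.1609]
```

View pics/k5.png

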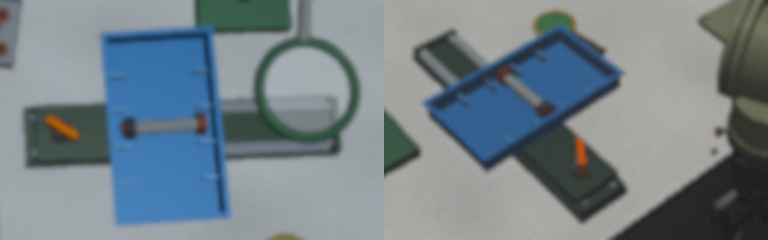

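Bolt 1 lies in bay 3, at crop (165,125). Now I'll pick up the second.

```bash

python3 -m pendant '[[0,0,0,0.001,0,0.05,0.05],[0,0,0,0,0,0.05,0.05],[0,0,0,0,0,0.05,0.05],[0,0,0,0,0,0.045,0.05],[0,0,0,0,0,0.007,0.05]]' && python3 -m pendant '[[0,0,0,0,0,0,0.05],[0,0,0,0,0,0,0],[0,0,0,0,0,0,0],[0,0,0,0,0,0,0]]' 50
```

```text
t: 17.65
eef_pos: [0.5451, 0.4106, -0.0059]
tool_rot: [-0.001, 0.728, 0.686, -0.003]
contact_force: [-0.2, -0.1, 1.6]
gripper_width: 0.0503
t: 18.05
eef_pos: [0.5477, 0.4132, 0.0012]
tool_rot: [-0.0, 0.728, 0.686, 0.001]
contact_force: [-4.8, -2.2, 15.2]
gripper_width: 0.0145
```

The 14.5 mm width suggests the pads are too high on the shank, so I'll grip again 2.5 mm lower.

```bash

python3 -m pendant '[[0,0,0,0,0,0,0.05],[0,0,0,0,0,0,0.05],[0,0,0,0,0,0.0025,0.05],[0,0,0,0,0,0,0.05]]' && python3 -m pendant '[[0,0,0,0,0,0,0],[0,0,0,0,0,0,0],[0,0,0,0,0,0,0]]' 60 && python3 -m pendant '[[0,0,0,0,0,-0.01,0],[0,0,0,0,0,-0.03,0],[0,0,0,0,0,-0.05,0],[0,0,0,0,0,-0.05,0],[0,0,0,0,0,-0.05,0]]' && python3 -m pendant '[[0,0,0,0,0,-0.01,0],[0,0,0,0,0,0,0]]' && python3 -c "
from h import *
print(st()['contact_force'],st()['moment'])
go([.628,-.081,.2])"
```

```text
t: 18.45
eef_pos: [0.547, 0.4124, -0.0041]
tool_rot: [0.0, 0.728, 0.685, -0.0]
contact_force: [-0.5, 0.1, 0.6]
gripper_width: 0.0502
t: 18.75
eef_pos: [0.5473, 0.4125, -0.0036]
tool_rot: [0.0, 0.728, 0.686, 0.0]
contact_force: [-0.0, -1.0, 3.4]
gripper_width: 0.017
t: 19.25
eef_pos: [0.5467, 0.4122, 0.1886]
tool_rot: [0.0, 0.728, 0.685, -0.0]
contact_force: [0.2, 0.5, -5.7]
gripper_width: 0.017
t: 19.45
eef_pos: [0.5474, 0.4127, 0.1977]
tool_rot: [0.0, 0.728, 0.685, 0.001]
contact_force: [-0.5, -0.3, -5.3]
gripper_width: 0.017
[-0.45308661 -0.31626514 -5.32021808] [0.00975714 0.03781218 0.0470914 ]
t 19.45 pos [0.5474 0.4127 0.1977] tool x [0.06  0.998 0.002] z [ 0.002  0.001 -1.   ] shift [-0.488   0.1102 -0.0029]
```

```bash

python3 -m pendant '[[0,0,0,-0.0444,0.01,0,0],[0,0,0,-0.0444,0.01,0,0],[0,0,0,-0.0444,0.01,0,0],[0,0,0,-0.0444,0.01,0,0],[0,0,0,-0.0444,0.01,0,0]]' && python3 -m pendant '[[0,0,0,-0.0444,0.01,0,0],[0,0,0,-0.0444,0.01,0,0],[0,0,0,-0.0444,0.01,0,0],[0,0,0,-0.0444,0.01,0,0],[0,0,0,-0.0444,0.01,0,0]]' && python3 -m pendant '[[0,0,0,-0.0444,0.01,0,0],[0,0,-7.7,0,0,0,0],[0,0,0,0,0,0.03,0],[0,0,0,0,0,0.03,0],[0,0,0,0,0,0,0]]' && python3 -m pendant '[[0,0,0,0,0,0,0]]' && python3 -c "
from h import *
go([.628,-.081,.083])"
```

```text
t: 19.95
eef_pos: [0.5827, 0.186, 0.1942]
tool_rot: [-0.001, 0.728, 0.686, -0.001]
contact_force: [1.9, 0.1, -5.4]
gripper_width: 0.0172
t: 20.45
eef_pos: [0.6193, -0.0383, 0.1941]
tool_rot: [-0.001, 0.728, 0.686, -0.001]
contact_force: [0.3, 0.4, -5.1]
gripper_width: 0.017
t: 20.95
eef_pos: [0.6247, -0.081, 0.1312]
tool_rot: [-0.004, 0.68, 0.733, -0.002]
contact_force: [-1.3, 0.4, -4.6]
gripper_width: 0.017
t: 21.05
eef_pos: [0.627, -0.0816, 0.1357]
tool_rot: [-0.001, 0.68, 0.733, -0.001]
contact_force: [0.0, -0.1, -3.5]
gripper_width: 0.017
t 21.05 pos [ 0.627  -0.0816  0.1357] tool x [-0.074  0.997  0.   ] z [-0.002 -0.    -1.   ] shift [0.0005 0.0011 0.0527]
```

```bash

python3 -m pendant '[[0,0,0,0,0,0.03,0],[0,0,0,0,0,0.02,0],[0,0,0,0,0,0,0],[0,0,0,0,0,0,0]]' && python3 -m pendant '[[0,0,0,0,0,0.0025,0],[0,0,0,0,0,0,0]]' && python3 -m pendant '[[0,0,0,0,0,0.0015,0],[0,0,0,0,0,0,0]]'
```

```text
t: 21.45
eef_pos: [0.6281, -0.0818, 0.0876]
tool_rot: [0.001, 0.68, 0.733, 0.0]
contact_force: [0.7, 0.3, -4.4]
gripper_width: 0.0166
t: 21.65
eef_pos: [0.6279, -0.0817, 0.0846]
tool_rot: [0.001, 0.68, 0.733, 0.0]
contact_force: [0.6, -0.8, -4.7]
gripper_width: 0.017
t: 21.85
eef_pos: [0.6275, -0.0816, 0.0823]
tool_rot: [0.0, 0.68, 0.733, 0.0]
contact_force: [0.4, 0.6, -5.2]
gripper_width: 0.0175
```

```bash

python3 -m pendant '[[0,0,0,0,0,0.0015,0],[0,0,0,0,0,0,0]]' && python3 -m pendant '[[0,0,0,0,0,0.001,0],[0,0,0,0,0,0,0]]'
```

```text
t: 22.05
eef_pos: [0.6275, -0.0816, 0.0806]
tool_rot: [0.0, 0.68, 0.733, -0.0]
contact_force: [-0.5, -0.0, -5.1]
gripper_width: 0.0168
t: 22.25
eef_pos: [0.6276, -0.0817, 0.0805]
tool_rot: [0.0, 0.68, 0.733, 0.0]
contact_force: [-3.7, 1.5, 7.8]
gripper_width: 0.0169
```

```bash

python3 -m pendant '[[0,0,0,0,0,0,0.04],[0,0,0,0,0,0,0.04],[0,0,0,0,0,-0.03,0.04],[0,0,0,0,0,-0.04,0.04],[0,0,0,0,0,-0.05,0.04]]' && python3 -c "
from seg import *
b=read_camera('scene'); bolts(b,'scene',MAT); go([.451,.408,.2])
for cam in ['top','scene']:
  if cam=='top':read_camera('top')
  print([np.round(x['at'],3).tolist() for x in landmark_of(cam,'bolt1') if x['at'][1]>.2],[np.round(x['at'],3).tolist() for x in landmark_of(cam,'tray')])"
```

```text
t: 22.75
eef_pos: [0.6268, -0.0815, 0.2002]
tool_rot: [-0.001, 0.68, 0.733, -0.001]
contact_force: [1.2, -0.2, -0.1]
gripper_width: 0.0402
scene bolt 178 [0.45  0.396] mid [0.45  0.394] ang 88.2 len 0.115
t 22.8 pos [ 0.6296 -0.0824  0.2091] tool x [-0.074  0.997 -0.002] z [ 0.009 -0.002 -1.   ] shift [ 0.5023 -0.142   0.0067]
[[0.398, 0.643, 0.013], [0.565, 0.603, 0.013], [0.726, 0.338, 0.014], [0.452, 0.406, 0.018], [0.203, 0.312, 0.016]] []
[[0.4, 0.642, 0.014], [0.452, 0.409, 0.019], [0.204, 0.311, 0.015], [0.734, 0.34, 0.016], [0.571, 0.603, 0.018]] [[0.571, -0.083, 0.082]]
```

Two bolts are in and the tray hasn't moved. On to the third.

```bash

python3 -m pendant '[[0,0,0,0.042,-0.012,0,0.05],[0,0,0,0.042,-0.012,0,0.05],[0,0,0,0.042,-0.012,0,0.05],[0,0,0,0.042,-0.012,0,0.05],[0,0,0,0.042,-0.012,0,0.05]]' && python3 -m pendant '[[0,0,0,0.042,-0.012,0,0.05],[0,0,0,0.042,-0.012,0,0.05],[0,0,0,0.042,-0.012,0,0.05],[0,0,0,0.042,-0.012,0,0.05],[0,0,0,0.042,-0.012,0,0.05]]' && python3 -m pendant '[[0,0,0,0.042,-0.012,0,0.05],[0,0,0,0.042,-0.012,0,0.05],[0,0,6,0,0,0,0.05],[0,0,0,0,0,0.05,0.05],[0,0,0,0,0,0,0.05]]' && python3 -c "
from seg import *
b=read_camera('scene'); bolts(b,'scene',MAT); go([.451,.408,-.003])"
```

```text
t: 23.55
eef_pos: [0.5509, 0.1248, 0.1987]
tool_rot: [-0.0, 0.68, 0.733, -0.001]
contact_force: [1.3, -0.2, 0.0]
gripper_width: 0.05
t: 24.05
eef_pos: [0.4755, 0.3298, 0.1986]
tool_rot: [-0.0, 0.68, 0.733, -0.001]
contact_force: [1.1, 0.1, -0.5]
gripper_width: 0.05
t: 24.55
eef_pos: [0.4441, 0.4089, 0.1444]
tool_rot: [-0.0, 0.718, 0.696, -0.004]
contact_force: [-0.3, -0.0, 0.7]
gripper_width: 0.0499
scene bolt 163 [0.45  0.395] mid [0.45  0.393] ang 87.9 len 0.113
t 24.6 pos [0.4454 0.4094 0.1476] tool x [ 0.03   1.    -0.004] z [-0.004 -0.004 -1.   ] shift [-0.0006  0.0062  0.1506]
```

```bash

python3 -m pendant '[[0,0,0,-0.001,0.005,0.05,0.05],[0,0,0,0,0,0.05,0.05],[0,0,0,0,0,0.044,0.05],[0,0,0,0,0,0.006,0.05],[0,0,0,0,0,0,0.05]]' && python3 -m pendant '[[0,0,0,0,0,0,0.05]]'
```

```text
t: 25.1
eef_pos: [0.4521, 0.4092, 0.0012]
tool_rot: [0.0, 0.718, 0.696, 0.0]
contact_force: [0.5, 1.1, 1.1]
gripper_width: 0.0496
t: 25.2
eef_pos: [0.4527, 0.41, 0.0027]
tool_rot: [0.0, 0.718, 0.696, 0.002]
contact_force: [0.8, 0.1, -0.0]
gripper_width: 0.0499
```

```bash

python3 -m pendant '[[0,0,0,0,0,0.005,0.05],[0,0,0,0,0,0,0.05],[0,0,0,0,0,0,0.05]]' &&  python3 -m pendant '[[0,0,0,0,0,0,0],[0,0,0,0,0,0,0],[0,0,0,0,0,0,0]]' 60
```

```text
t: 25.5
eef_pos: [0.4517, 0.4094, -0.0045]
tool_rot: [-0.0, 0.718, 0.696, 0.0]
contact_force: [0.3, 0.7, 1.4]
gripper_width: 0.0502
t: 25.8
eef_pos: [0.4515, 0.4092, -0.0047]
tool_rot: [-0.0, 0.718, 0.696, 0.0]
contact_force: [-1.9, -1.2, 6.4]
gripper_width: 0.0174
```

```bash

python3 -m pendant '[[0,0,0,0,0,-0.01,0],[0,0,0,0,0,-0.03,0],[0,0,0,0,0,-0.05,0],[0,0,0,0,0,-0.05,0],[0,0,0,0,0,-0.05,0]]' && python3 -m pendant '[[0,0,0,0,0,-0.01,0],[0,0,0,0,0,0,0]]' && python3 -c "
from h import *
print(st()['contact_force'],st()['moment'])
go([.516,-.0895,.2])"
```

```text
t: 26.3
eef_pos: [0.4511, 0.4087, 0.1874]
tool_rot: [0.0, 0.718, 0.696, -0.0]
contact_force: [1.3, 1.6, -4.2]
gripper_width: 0.0172
t: 26.5
eef_pos: [0.4517, 0.4094, 0.1963]
tool_rot: [-0.0, 0.718, 0.696, 0.001]
contact_force: [-0.6, -0.2, -5.9]
gripper_width: 0.017
[-0.57460829 -0.22330258 -5.91366006] [0.04002839 0.01116273 0.02732766]
t 26.5 pos [0.4517 0.4094 0.1963] tool x [0.031 1.    0.002] z [ 0.002  0.002 -1.   ] shift [-0.4967  0.0795 -0.0044]
```

```bash

python3 -m pendant '[[0,0,0,-0.0451,0.0072,0,0],[0,0,0,-0.0451,0.0072,0,0],[0,0,0,-0.0451,0.0072,0,0],[0,0,0,-0.0451,0.0072,0,0],[0,0,0,-0.0451,0.0072,0,0]]' && python3 -m pendant '[[0,0,0,-0.0451,0.0072,0,0],[0,0,0,-0.0451,0.0072,0,0],[0,0,0,-0.0451,0.0072,0,0],[0,0,0,-0.0451,0.0072,0,0],[0,0,0,-0.0451,0.0072,0,0]]' && python3 -m pendant '[[0,0,0,-0.0451,0.0072,0,0],[0,0,-6,0,0,0,0],[0,0,0,0,0,0.03,0],[0,0,0,0,0,0.03,0],[0,0,0,0,0,0,0]]' && python3 -m pendant '[[0,0,0,0,0,0,0]]' && python3 -c "
from h import *
go([.516,-.0895,.083])"
```

```text
t: 27.0
eef_pos: [0.4796, 0.1808, 0.1933]
tool_rot: [-0.0, 0.718, 0.696, -0.001]
contact_force: [2.4, -0.7, -3.8]
gripper_width: 0.0173
t: 27.5
eef_pos: [0.5088, -0.0454, 0.1933]
tool_rot: [-0.001, 0.718, 0.696, -0.001]
contact_force: [1.8, 1.0, -4.0]
gripper_width: 0.0176
t: 28.0
eef_pos: [0.513, -0.0886, 0.131]
tool_rot: [-0.003, 0.68, 0.733, -0.002]
contact_force: [0.5, 0.3, -3.5]
gripper_width: 0.0172
t: 28.1
eef_pos: [0.515, -0.0891, 0.1346]
tool_rot: [-0.001, 0.68, 0.733, -0.001]
contact_force: [0.9, -0.1, -4.1]
gripper_width: 0.0172
t 28.1 pos [ 0.515  -0.0891  0.1346] tool x [-0.074  0.997  0.   ] z [-0.002  0.    -1.   ] shift [-0.0005  0.0011  0.0516]
```

```bash

python3 -m pendant '[[0,0,0,0,0,0.03,0],[0,0,0,0,0,0.02,0],[0,0,0,0,0,0,0],[0,0,0,0,0,0,0]]' && python3 -m pendant '[[0,0,0,0,0,0.0025,0],[0,0,0,0,0,0,0]]' && python3 -m pendant '[[0,0,0,0,0,0.0015,0],[0,0,0,0,0,0,0]]' && python3 -m pendant '[[0,0,0,0,0,0.001,0],[0,0,0,0,0,0,0]]'
```

```text
t: 28.5
eef_pos: [0.5159, -0.0892, 0.0862]
tool_rot: [0.0, 0.68, 0.733, 0.0]
contact_force: [-0.5, -0.7, -3.2]
gripper_width: 0.017
t: 28.7
eef_pos: [0.5159, -0.0891, 0.0832]
tool_rot: [0.001, 0.68, 0.733, 0.0]
contact_force: [-0.1, 0.3, -4.6]
gripper_width: 0.0171
t: 28.9
eef_pos: [0.5156, -0.0891, 0.0811]
tool_rot: [0.0, 0.68, 0.733, 0.0]
contact_force: [-0.6, -0.3, -3.9]
gripper_width: 0.0176
t: 29.1
eef_pos: [0.5155, -0.0891, 0.0799]
tool_rot: [-0.0, 0.68, 0.733, -0.0]
contact_force: [0.4, 0.1, -5.4]
gripper_width: 0.0174
```

```bash

python3 -m pendant '[[0,0,0,0,0,0.001,0],[0,0,0,0,0,0,0]]' && python3 -m pendant '[[0,0,0,0,0,0,0.04],[0,0,0,0,0,0,0.04],[0,0,0,0,0,-0.03,0.04],[0,0,0,0,0,-0.04,0.04],[0,0,0,0,0,-0.05,0.04]]' && python3 -c "
from h import *
go([.573,.0725,.2])"
```

```text
t: 29.3
eef_pos: [0.5155, -0.0892, 0.0793]
tool_rot: [0.0, 0.68, 0.733, 0.0]
contact_force: [-2.6, 2.0, 7.1]
gripper_width: 0.0175
t: 29.8
eef_pos: [0.5148, -0.0891, 0.1996]
tool_rot: [-0.001, 0.68, 0.733, -0.001]
contact_force: [0.7, 0.1, -0.3]
gripper_width: 0.0398
t 29.8 pos [ 0.5148 -0.0891  0.1996] tool x [-0.074  0.997  0.   ] z [-0.002 -0.    -1.   ] shift [ 0.1568  0.07   -0.0005]
```

```bash

python3 -m pendant '[[0,0,0,0.0392,0.0175,0,0.04],[0,0,0,0.0392,0.0175,0,0.04],[0,0,0,0.0392,0.0175,0,0.04],[0,0,0,0.0392,0.0175,0,0.04],[0,0,0,0,0,0,0.04]]' && python3 -m pendant '[[0,0,7.6,0,0,0,0.04],[0,0,7.6,0,0,0,0.04],[0,0,7.6,0,0,0,0.04],[0,0,7.6,0,0,0,0.04],[0,0,7.6,0,0,0,0.04]]' && python3 -c "
from seg import *
c=save('top','t6'); b=save('scene','s6')
for n in ['tray','bay1','lens_centre','clamp_grip','bolt1','slide_bed']:
  for cam in ['top','scene']: print(n,cam,[(np.round(x['at'],3).tolist(),round(x['confidence'],2)) for x in landmark_of(cam,n) if x['at'][1]<.15])
k=np.hstack([cv2.resize(c['pixels'][120:220,240:400],None,fx=2.4,fy=2.4,interpolation=cv2.INTER_CUBIC),cv2.resize(b['pixels'][110:250,120:310],None,fx=2,fy=2,interpolation=cv2.INTER_CUBIC)[:240,:380]])[:,:,::-1]
cv2.imwrite('pics/k6.png',k)
go([.573,.0725,.063])"
```

```text
t: 30.3
eef_pos: [0.5744, 0.0785, 0.1982]
tool_rot: [-0.001, 0.678, 0.735, 0.001]
contact_force: [0.4, -0.5, -0.2]
gripper_width: 0.0402
t: 30.8
eef_pos: [0.5737, 0.0722, 0.1989]
tool_rot: [0.0, 0.883, 0.469, 0.0]
contact_force: [0.4, -0.5, 0.7]
gripper_width: 0.0397
tray top [([0.577, -0.085, 0.08], 0.67)]
tray scene [([0.568, -0.084, 0.082], 0.66)]
bay1 top [([0.464, -0.095, 0.104], 0.95), ([0.629, -0.078, 0.098], 0.94), ([0.574, -0.088, 0.101], 0.85), ([0.52, -0.09, 0.107], 0.69), ([0.68, -0.073, 0.101], 0.64)]
bay1 scene [([0.464, -0.093, 0.105], 0.92), ([0.512, -0.086, 0.103], 0.78), ([0.572, -0.087, 0.102], 0.58), ([0.684, -0.075, 0.106], 0.56)]
lens_centre top [([0.582, -0.239, 0.311], 0.87)]
lens_centre scene [([0.584, -0.244, 0.312], 0.96)]
clamp_grip top []
clamp_grip scene [([0.574, 0.071, 0.082], 0.61)]
bolt1 top [([0.574, -0.084, 0.101], 0.59), ([0.633, -0.08, 0.104], 0.56), ([0.519, -0.092, 0.099], 0.48)]
bolt1 scene [([0.629, -0.082, 0.101], 0.71), ([0.572, -0.085, 0.1], 0.53), ([0.517, -0.093, 0.105], 0.53)]
slide_bed top []
slide_bed scene []
t 31.5 pos [0.5737 0.0724 0.1989] tool x [ 0.555  0.832 -0.   ] z [-0. -0. -1.] shift [-0.0003 -0.0006  0.1359]
```

View pics/k6.png

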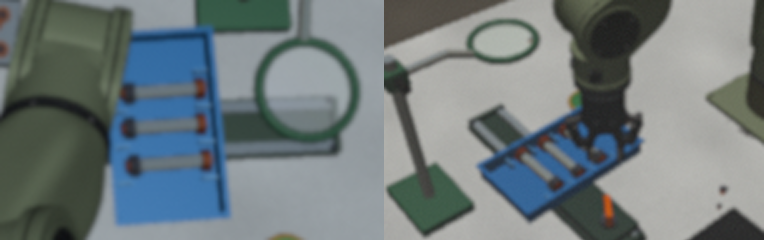

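All three bolts lie in bays 2, 3 and 4: left panel (165,90), (165,125) and (170,162). Now I'll loosen the clamp.

```bash

python3 -m pendant '[[0,0,0,0,0,0.03,0.04],[0,0,0,0,0,0.04,0.04],[0,0,0,0,0,0.04,0.04],[0,0,0,0,0,0.026,0.04],[0,0,0,0,0,0,0.04]]' 60 && python3 -m pendant '[[0,0,0,0,0,0,0],[0,0,0,0,0,0,0],[0,0,0,0,0,0,0],[0,0,0,0,0,0,0]]' 60 && python3 -c "
from h import *
s=st();print(s['moment'],s['contact_force'],s['gripper_width']);go([.573,.0725,.063])"
```

```text
t: 32.0
eef_pos: [0.5722, 0.0723, 0.0603]
tool_rot: [-0.001, 0.882, 0.471, -0.002]
contact_force: [0.5, 0.2, 0.5]
gripper_width: 0.0398
t: 32.4
eef_pos: [0.5732, 0.0732, 0.0647]
tool_rot: [-0.001, 0.882, 0.472, 0.0]
contact_force: [-9.0, 2.4, 9.1]
gripper_width: 0.0128
[0.54445318 1.94542476 0.60417874] [-9.03463322  2.41890063  9.10719187] 0.012834725467547789
t 32.4 pos [0.5732 0.0732 0.0647] tool x [0.554 0.832 0.001] z [-0.     0.001 -1.   ] shift [-0.0007  0.0002  0.0017]
```

```bash

python3 -m pendant '[[0,0,-7,0,0,0.001,0],[0,0,-7,0,0,0,0],[0,0,-7,0,0,0,0],[0,0,-7,0,0,0,0],[0,0,-7,0,0,0,0]]' && python3 -m pendant '[[0,0,-7,0,0,0,0],[0,0,-7,0,0,0,0],[0,0,-7,0,0,0,0],[0,0,-6,0,0,0,0],[0,0,0,0,0,0,0]]' && python3 -c "
from h import *
s=st();print(s['moment'],s['contact_force'],s['gripper_width']);go([.573+.034*.05,.0725-.05,.063])"
```

```text
t: 32.9
eef_pos: [0.5723, 0.0736, 0.0644]
tool_rot: [-0.001, 0.697, 0.717, -0.0]
contact_force: [-21.6, 4.9, 29.8]
gripper_width: 0.0123
t: 33.4
eef_pos: [0.5714, 0.0722, 0.0644]
tool_rot: [-0.002, 0.512, 0.859, -0.001]
contact_force: [-27.2, 0.1, 34.8]
gripper_width: 0.0122
[-0.1703492   5.76722455  0.1102742 ] [-27.18233801   0.10935993  34.82328531] 0.012186441773666913
t 33.4 pos [0.5714 0.0722 0.0644] tool x [-0.477  0.879  0.002] z [-0.004 -0.    -1.   ] shift [-0.0453 -0.0208  0.0014]
```

```bash

python3 -m pendant '[[0,0,0,0,-0.001,-0.0015,0],[0,0,0,0,0,0,0]]' && python3 -m pendant '[[0,0,0,-0.0018,-0.0009,0,0],[0,0,0,-0.0027,-0.0013,0,0],[0,0,0,-0.0036,-0.0018,0,0],[0,0,0,-0.0045,-0.0022,0,0],[0,0,0,-0.0045,-0.0022,0,0]]' && python3 -m pendant '[[0,0,0,-0.0045,-0.0022,0,0],[0,0,0,-0.0045,-0.0022,0,0],[0,0,0,-0.0036,-0.0018,0,0],[0,0,0,-0.0018,-0.0009,0,0],[0,0,0,0,0,0,0]]' && python3 -c "
from seg import *
s=st();print(s['moment'],s['contact_force'],s['gripper_width'],s['eef_pos'])
for cam in ['scene','top']:
  read_camera(cam)
  for n in ['tray','bay1','bolt1','clamp_grip']: print(n,[(np.round(x['at'],3).tolist()) for x in landmark_of(cam,n) if x['at'][1]<.15])
"
```

```text
t: 33.6
eef_pos: [0.5712, 0.0719, 0.0647]
tool_rot: [-0.001, 0.513, 0.858, -0.001]
contact_force: [-13.5, 0.3, 5.7]
gripper_width: 0.0121
t: 34.1
eef_pos: [0.5721, 0.0528, 0.0647]
tool_rot: [-0.001, 0.513, 0.858, -0.001]
contact_force: [-13.2, 1.8, 3.4]
gripper_width: 0.012
t: 34.6
eef_pos: [0.5728, 0.0361, 0.0647]
tool_rot: [-0.001, 0.513, 0.858, -0.001]
contact_force: [-12.0, -2.5, 4.1]
gripper_width: 0.0122
[-0.38088897  2.47028104  0.17413991] [-12.03860599  -2.47598479   4.06491322] 0.01220721766457126 [0.57281102 0.03605693 0.06468533]
tray [[0.573, -0.123, 0.082], [0.686, -0.113, 0.104]]
bay1 [[0.465, -0.131, 0.102], [0.575, -0.124, 0.103], [0.514, -0.124, 0.105], [0.632, -0.118, 0.098], [0.684, -0.113, 0.104]]
bolt1 [[0.629, -0.119, 0.102], [0.573, -0.122, 0.102], [0.521, -0.125, 0.104]]
clamp_grip []
tray [[0.575, -0.126, 0.083]]
bay1 [[0.682, -0.113, 0.101], [0.573, -0.126, 0.107], [0.632, -0.12, 0.098], [0.519, -0.125, 0.1], [0.465, -0.129, 0.103]]
bolt1 [[0.517, -0.129, 0.1], [0.576, -0.118, 0.102], [0.636, -0.119, 0.103]]
clamp_grip [[0.581, -0.24, 0.311]]
```

```bash

python3 -m pendant '[[0,0,0,-0.0018,-0.0009,0,0],[0,0,0,-0.0027,-0.0013,0,0],[0,0,0,-0.0036,-0.0018,0,0],[0,0,0,-0.0045,-0.0022,0,0],[0,0,0,-0.0045,-0.0022,0,0]]' && python3 -m pendant '[[0,0,0,-0.0045,-0.0022,0,0],[0,0,0,-0.0045,-0.0022,0,0],[0,0,0,-0.0045,-0.0022,0,0],[0,0,0,-0.0045,-0.0022,0,0],[0,0,0,-0.0045,-0.0022,0,0]]' && python3 -m pendant '[[0,0,0,-0.0045,-0.0022,0,0],[0,0,0,-0.0045,-0.0022,0,0],[0,0,0,-0.0045,-0.0022,0,0],[0,0,0,-0.0045,-0.0022,0,0],[0,0,0,-0.0045,-0.0022,0,0]]' && python3 -m pendant '[[0,0,0,-0.0045,-0.0022,0,0],[0,0,0,-0.0045,-0.0022,0,0],[0,0,0,-0.0045,-0.0022,0,0],[0,0,0,-0.0045,-0.0022,0,0],[0,0,0,-0.0045,-0.0022,0,0]]' && python3 -m pendant '[[0,0,0,-0.0045,-0.0022,0,0],[0,0,0,-0.0045,-0.0022,0,0],[0,0,0,-0.0036,-0.0018,0,0],[0,0,0,-0.0018,-0.0009,0,0],[0,0,0,0,0,0,0]]' && python3 -c "
from seg import *
s=st();print(s['moment'],s['contact_force'],s['gripper_width'],s['eef_pos'])
for cam in ['scene','top']:
  read_camera(cam)
  for n in ['tray','bay1','bolt1','lens_centre']: print(n,[(np.round(x['at'],3).tolist()) for x in landmark_of(cam,n) if x['at'][1]<.15])
"
```

```text
t: 35.6
eef_pos: [0.5736, 0.0177, 0.0647]
tool_rot: [-0.001, 0.513, 0.858, -0.001]
contact_force: [-9.5, 0.6, 2.7]
gripper_width: 0.0124
t: 36.1
eef_pos: [0.5748, -0.0074, 0.0647]
tool_rot: [-0.001, 0.513, 0.858, -0.001]
contact_force: [-9.1, 1.4, 2.0]
gripper_width: 0.0121
t: 36.6
eef_pos: [0.5759, -0.0325, 0.0647]
tool_rot: [-0.0, 0.513, 0.858, -0.001]
contact_force: [-8.1, 1.4, 0.4]
gripper_width: 0.0118
t: 37.1
eef_pos: [0.577, -0.0575, 0.0647]
tool_rot: [-0.0, 0.513, 0.858, -0.001]
contact_force: [-7.2, 1.5, -0.1]
gripper_width: 0.0122
t: 37.6
eef_pos: [0.5778, -0.0742, 0.0647]
tool_rot: [0.0, 0.513, 0.858, -0.001]
contact_force: [-5.7, -2.2, -2.2]
gripper_width: 0.0123
[-0.28045612  1.13275517  0.18873759] [-5.67596908 -2.17435523 -2.15101301] 0.012281720976235559 [ 0.57776382 -0.0742275   0.06471559]
tray [[0.577, -0.232, 0.083], [0.526, -0.236, 0.103], [0.633, -0.226, 0.102]]
bay1 [[0.578, -0.233, 0.101], [0.522, -0.234, 0.102], [0.634, -0.228, 0.101], [0.693, -0.225, 0.102], [0.467, -0.238, 0.1]]
bolt1 [[0.634, -0.229, 0.102], [0.578, -0.234, 0.099]]
lens_centre [[0.587, -0.24, 0.311]]
tray [[0.58, -0.232, 0.082]]
bay1 [[0.524, -0.235, 0.102], [0.636, -0.227, 0.098], [0.473, -0.24, 0.102], [0.69, -0.223, 0.099]]
bolt1 [[0.524, -0.237, 0.102], [0.582, -0.229, 0.101]]
lens_centre [[0.579, -0.241, 0.312], [0.528, -0.239, 0.106]]
```

```bash

python3 -m pendant '[[0,0,0,-0.0018,-0.0009,0,0],[0,0,0,-0.0027,-0.0013,0,0],[0,0,0,-0.0027,-0.0013,0,0],[0,0,0,-0.001,-0.0005,0,0],[0,0,0,0,0,0,0]]' && python3 -c "
from seg import *
s=st();print(s['moment'],s['contact_force'],s['gripper_width'],s['eef_pos'])
c=save('top','t7');b=save('scene','s7')
for cam in ['scene','top']:
  for n in ['tray','bay1','bolt1']: print(n,[(np.round(x['at'],3).tolist()) for x in landmark_of(cam,n) if x['at'][1]<.15])
for cc in (c,b):
  h=cv2.cvtColor(cc['pixels'],cv2.COLOR_RGB2HSV); m=(h[...,0]>50)&(h[...,0]<90)&(h[...,1]>70)
  ys,xs=np.nonzero(m); w=back(cc,np.c_[xs,ys],.31)[:,:2]; r=np.hypot(*(w-[.584,-.241]).T); w=w[(r<.078)&(r>.055)]
  (x,y),rad=cv2.minEnclosingCircle(w.astype(np.float32)); A=np.c_[2*w,np.ones(len(w))]; print('ring',len(w),x,y,rad,np.linalg.lstsq(A,(w**2).sum(1),rcond=None)[0][:2])
k=np.hstack([cv2.resize(c['pixels'][120:220,270:430],None,fx=2.4,fy=2.4,interpolation=cv2.INTER_CUBIC),cv2.resize(b['pixels'][90:230,100:290],None,fx=2,fy=2,interpolation=cv2.INTER_CUBIC)[:240,:380]])[:,:,::-1]
cv2.imwrite('pics/k7.png',k)
"
```

```text
t: 38.6
eef_pos: [0.5781, -0.0831, 0.0647]
tool_rot: [0.0, 0.513, 0.858, -0.001]
contact_force: [-5.4, -1.2, -1.8]
gripper_width: 0.012
[-0.37526498  1.06812822  0.21033409] [-5.36608825 -1.16583305 -1.79349768] 0.011989087340338503 [ 0.57814745 -0.08311931  0.06473488]
tray [[0.578, -0.24, 0.082]]
bay1 [[0.691, -0.233, 0.104], [0.522, -0.244, 0.104], [0.579, -0.244, 0.101], [0.635, -0.237, 0.101], [0.47, -0.248, 0.102]]
bolt1 [[0.579, -0.24, 0.099], [0.528, -0.244, 0.105], [0.633, -0.239, 0.101]]
tray []
bay1 [[0.473, -0.249, 0.104], [0.524, -0.248, 0.102], [0.581, -0.244, 0.1], [0.69, -0.231, 0.1], [0.58, -0.078, 0.003], [0.582, -0.239, 0.31]]
bolt1 [[0.523, -0.248, 0.102]]
ring 280 0.5841345191001892 -0.2410588264465332 0.06917794048786163 [ 0.58501548 -0.24210176]
ring 2 0.6384538412094116 -0.24807637929916382 0.03771992400288582 [ 0.17511759 -0.20079537]
```

View pics/k7.png

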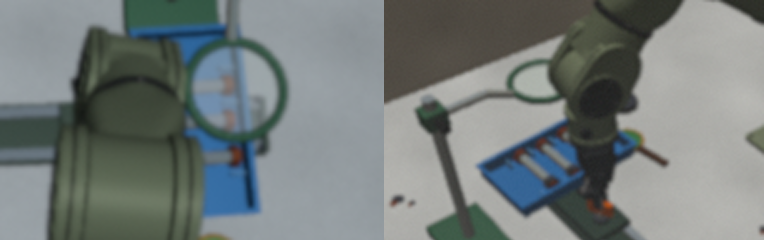

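The tray centre is at y ≈ -0.241 and the lens at -0.2415. The picture shows the three bolts still in their bays. Tightening now.

```bash

python3 -m pendant '[[0,0,7,0,0,0,0],[0,0,7,0,0,0,0],[0,0,7,0,0,0,0],[0,0,7,0,0,0,0],[0,0,7,0,0,0,0]]' && python3 -m pendant '[[0,0,7,0,0,0,0],[0,0,7,0,0,0,0],[0,0,7,0,0,0,0],[0,0,5,0,0,0,0],[0,0,4,0,0,0,0]]' && python3 -c "
from h import *
s=st();print(s['moment'],s['contact_force'],s['gripper_width']);go([0,0,0])"
```

```text
t: 39.5
eef_pos: [0.5793, -0.0829, 0.0648]
tool_rot: [0.001, 0.749, 0.662, 0.0]
contact_force: [3.3, -1.8, -10.0]
gripper_width: 0.0122
t: 40.0
eef_pos: [0.5801, -0.0831, 0.0649]
tool_rot: [0.002, 0.894, 0.447, 0.001]
contact_force: [6.8, -4.6, -9.3]
gripper_width: 0.0123
[-1.15266476 -1.48585269  1.52989563] [ 6.81689844 -4.55918491 -9.33906715] 0.012313134327845683
t 40.0 pos [ 0.5801 -0.0831  0.0649] tool x [0.6   0.8   0.001] z [ 0.004 -0.002 -1.   ] shift [-0.2817 -0.5142  0.0625]
```

The moment is 1.53 N m at the stop angle, the same as before, so it's tight. I'll release and withdraw.

```bash

python3 -m pendant '[[0,0,-3,0,0,0,0.04],[0,0,0,0,0,0,0.04],[0,0,0,0,0,0,0.04],[0,0,0,0,0,-0.04,0.04],[0,0,0,0,0,-0.05,0.04]]' && python3 -m pendant '[[0,0,0,0,0,-0.03,0.04],[0,0,0,0.03,-0.02,0,0.04],[0,0,0,0.03,-0.02,0,0.04],[0,0,0,0.03,-0.02,0,0.04],[0,0,0,0.03,-0.02,0,0.04]]' && python3 -m pendant '[[0,0,0,0.03,-0.03,0,0.04],[0,0,0,0.03,-0.03,0,0.04],[0,0,0,0.03,-0.03,0,0.04],[0,0,0,0.03,-0.03,0,0.04],[0,0,0,0.03,-0.03,0,0.04]]' && python3 -c "
from seg import *
s=st();print(s['eef_pos'],s['contact_force'])
c=save('top','t8');b=save('scene','s8');clamp(c);clamp(b,'scene')
for cam in ['scene','top']:
  for n in ['tray','bay1','bolt1','clamp_grip','glass_lens','ring_gauge','washer_tin']: print(n,[(np.round(x['at'],3).tolist()) for x in landmark_of(cam,n)][:7])
k=np.hstack([cv2.resize(c['pixels'][120:220,250:410],None,fx=2.4,fy=2.4,interpolation=cv2.INTER_CUBIC),cv2.resize(b['pixels'][90:230,100:290],None,fx=2,fy=2,interpolation=cv2.INTER_CUBIC)[:240,:380]])[:,:,::-1]
cv2.imwrite('pics/k8.png',k)
"
```

```text
t: 40.5
eef_pos: [0.5776, -0.0823, 0.1539]
tool_rot: [-0.001, 0.882, 0.471, -0.001]
contact_force: [1.3, 0.8, 0.3]
gripper_width: 0.0399
t: 41.0
eef_pos: [0.5786, 0.0633, 0.1841]
tool_rot: [0.0, 0.882, 0.471, 0.0]
contact_force: [0.9, 0.0, -0.8]
gripper_width: 0.0401
t: 41.5
eef_pos: [0.5368, 0.2717, 0.1841]
tool_rot: [-0.0, 0.882, 0.471, 0.0]
contact_force: [0.7, 0.4, -0.3]
gripper_width: 0.0398
[0.53675422 0.27166038 0.18412621] [ 0.7227396   0.43339287 -0.31129638]
top clamp 50 [ 0.577 -0.084] ang deg of long axis 58.5
scene clamp 30 [ 0.584 -0.082] ang deg of long axis 62.2
tray [[0.576, -0.241, 0.082]]
bay1 [[0.694, -0.234, 0.102], [0.469, -0.251, 0.104], [0.639, -0.236, 0.102], [0.525, -0.246, 0.104], [0.578, -0.24, 0.102]]
bolt1 [[0.571, 0.602, 0.02], [0.523, -0.247, 0.103], [0.631, -0.234, 0.102], [0.204, 0.308, 0.014], [0.732, 0.336, 0.016], [0.403, 0.644, 0.013]]
clamp_grip [[0.581, -0.085, 0.081]]
glass_lens []
ring_gauge [[0.292, -0.423, 0.002]]
washer_tin [[0.756, 0.184, 0.001], [0.47, -0.251, 0.102]]
tray [[0.583, -0.244, 0.082]]
bay1 [[0.689, -0.231, 0.103], [0.471, -0.252, 0.102], [0.527, -0.245, 0.104], [0.577, -0.243, 0.102], [0.636, -0.236, 0.098]]
bolt1 [[0.524, -0.248, 0.102], [0.64, -0.241, 0.103], [0.397, 0.642, 0.016], [0.569, 0.605, 0.012], [0.594, -0.251, 0.1], [0.729, 0.338, 0.015]]
clamp_grip [[0.58, -0.082, 0.08], [0.58, -0.242, 0.102]]
glass_lens [[0.365, -0.298, -0.003]]
ring_gauge [[0.291, -0.414, -0.006], [0.575, -0.082, 0.079], [0.75, 0.193, -0.002], [0.456, 0.327, 0.0]]
washer_tin [[0.751, 0.189, -0.001]]
```

View pics/k8.png

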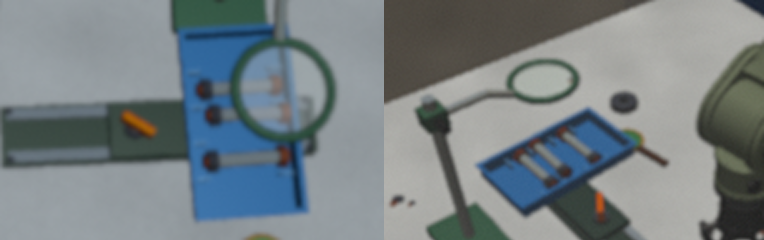

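The middle bolt has shifted towards bay 4: the spacing in the left panel is 28 px against 47 px. I'll look more closely.

```bash
python3 -c "
from h import *
c=read_camera('top');b=save('scene','s9')
k=np.hstack([cv2.resize(c['pixels'][128:215,320:385],None,fx=6,fy=6,interpolation=cv2.INTER_CUBIC)[:520],cv2.resize(b['pixels'][140:205,145:195],None,fx=8,fy=8,interpolation=cv2.INTER_CUBIC)[:520]])[:,:,::-1].copy()
for p,col in [((.469,-.2505),(0,0,255)),((.525,-.2463),(0,255,255)),((.581,-.2422),(0,255,0)),((.637,-.238),(255,255,0))]:
  for cc,o,f,dx in [(c,(320,128),6,0),(b,(145,140),8,390)]:
    for dy in (-.05,0,.05):
      u=(proj(cc,[p[0]-dy*.074,p[1]+dy,.102])[0]-o+.5)*f; cv2.circle(k,(int(u[0])+dx,int(u[1])),3,col,-1)
cv2.imwrite('pics/k9.png',k);print(k.shape)
"
```

```text
(520, 790, 3)
```

View pics/k9.png

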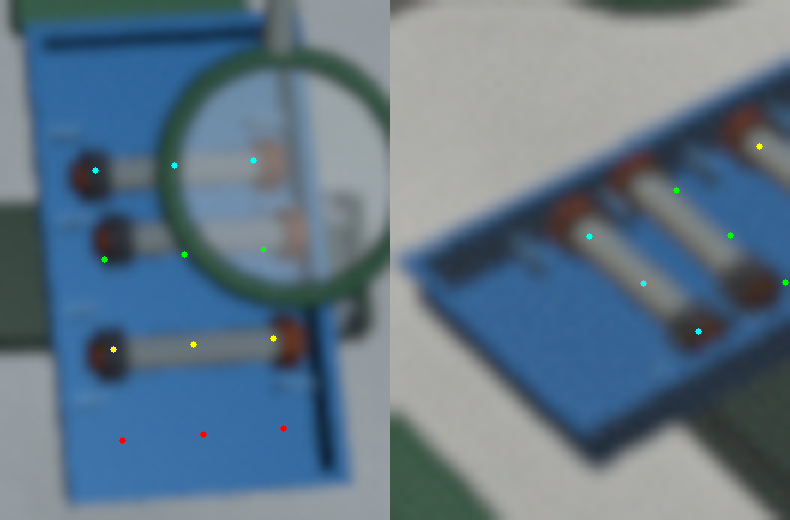

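The picture shows bolt 3 knocked about 12 mm towards bay 4 and 10 mm along its length, up against the rib. It can't be reached under the lens, so I'll repeat the procedure: loosen, slide back to the loading end, tighten, re-lay it, and return.

```bash

python3 -m pendant '[[0,0,0,-0.03,0.03,0,0.04],[0,0,0,-0.03,0.03,0,0.04],[0,0,0,-0.03,0.03,0,0.04],[0,0,0,-0.03,0.03,0,0.04],[0,0,0,-0.03,0.03,0,0.04]]' && python3 -m pendant '[[0,0,0,-0.03,0.02,0,0.04],[0,0,0,-0.03,0.02,0,0.04],[0,0,0,-0.03,0.02,0,0.04],[0,0,0,-0.03,0.02,0,0.04],[0,0,0,0,0,0,0.04]]' && python3 -m pendant '[[0,0,0,0,0,0.03,0.04],[0,0,0,0,0,0,0.04],[0,0,0,0,0,0,0.04]]' && python3 -c "
from h import *
go([.579,-.083,.064])"
```

```text
t: 42.9
eef_pos: [0.5788, 0.0602, 0.1835]
tool_rot: [0.0, 0.882, 0.471, 0.0]
contact_force: [0.4, 0.1, -0.2]
gripper_width: 0.0399
t: 43.4
eef_pos: [0.5779, -0.0877, 0.1837]
tool_rot: [0.001, 0.883, 0.469, -0.001]
contact_force: [0.1, 0.5, -0.1]
gripper_width: 0.0398
t: 43.7
eef_pos: [0.5785, -0.0821, 0.1538]
tool_rot: [-0.0, 0.882, 0.472, -0.0]
contact_force: [0.6, 0.5, 0.4]
gripper_width: 0.04
t 43.7 pos [ 0.5785 -0.0821  0.1538] tool x [ 0.555  0.832 -0.   ] z [-0.001 -0.    -1.   ] shift [-0.0004  0.0009  0.0898]
```

Descend, grip, and loosen as before.

```bash

python3 -m pendant '[[0,0,0,0,0.001,0.03,0.04],[0,0,0,0,0,0.03,0.04],[0,0,0,0,0,0.029,0.04],[0,0,0,0,0,0,0.04]]' && python3 -m pendant '[[0,0,0,0,0,0,0],[0,0,0,0,0,0,0],[0,0,0,0,0,0,0],[0,0,0,0,0,0,0]]' 60 && python3 -m pendant '[[0,0,-7,0,0,0,0],[0,0,-7,0,0,0,0],[0,0,-7,0,0,0,0],[0,0,-7,0,0,0,0],[0,0,-7,0,0,0,0]]' && python3 -m pendant '[[0,0,-7,0,0,0,0],[0,0,-7,0,0,0,0],[0,0,-7,0,0,0,0],[0,0,-6,0,0,0,0],[0,0,0,0,0,0,0]]' && python3 -c "
from h import *
s=st();print(s['moment'],s['contact_force'],s['gripper_width']);go([.573,.0725,.063])"
```

```text
t: 44.1
eef_pos: [0.5785, -0.0824, 0.0628]
tool_rot: [-0.001, 0.882, 0.472, -0.001]
contact_force: [0.4, -0.8, 0.9]
gripper_width: 0.0395
t: 44.5
eef_pos: [0.5803, -0.0831, 0.0666]
tool_rot: [0.001, 0.882, 0.472, 0.001]
contact_force: [-2.1, -0.9, 8.5]
gripper_width: 0.0119
t: 45.0
eef_pos: [0.5792, -0.0828, 0.0665]
tool_rot: [0.0, 0.698, 0.716, 0.0]
contact_force: [-10.0, 3.1, 13.4]
gripper_width: 0.0118
t: 45.5
eef_pos: [0.5782, -0.0836, 0.0665]
tool_rot: [-0.001, 0.512, 0.859, -0.001]
contact_force: [-13.8, 0.2, 18.3]
gripper_width: 0.012
[-0.02157153  3.24712667  0.12050043] [-13.80746582   0.18305463  18.27571943] 0.01204109264085293
t 45.5 pos [ 0.5782 -0.0836  0.0665] tool x [-0.476  0.879  0.   ] z [-0.002 -0.001 -1.   ] shift [0.1398 0.0698 0.0033]
```

```bash

python3 -m pendant '[[0,0,0,0.0018,0.0009,-0.001,0],[0,0,0,0.0027,0.0013,0,0],[0,0,0,0.0036,0.0018,0,0],[0,0,0,0.0045,0.0022,0,0],[0,0,0,0.0045,0.0022,0,0]]' && python3 -m pendant '[[0,0,0,0.0045,0.0022,0,0],[0,0,0,0.0045,0.0022,0,0],[0,0,0,0.0045,0.0022,0,0],[0,0,0,0.0045,0.0022,0,0],[0,0,0,0.0045,0.0022,0,0]]' && python3 -m pendant '[[0,0,0,0.0045,0.0022,0,0],[0,0,0,0.0045,0.0022,0,0],[0,0,0,0.0045,0.0022,0,0],[0,0,0,0.0045,0.0022,0,0],[0,0,0,0.0045,0.0022,0,0]]' && python3 -m pendant '[[0,0,0,0.0045,0.0022,0,0],[0,0,0,0.0045,0.0022,0,0],[0,0,0,0.0045,0.0022,0,0],[0,0,0,0.0045,0.0022,0,0],[0,0,0,0.0045,0.0022,0,0]]' && python3 -m pendant '[[0,0,0,0.0045,0.0022,0,0],[0,0,0,0.0045,0.0022,0,0],[0,0,0,0.0045,0.0022,0,0],[0,0,0,0.0045,0.0022,0,0],[0,0,0,0.0045,0.0022,0,0]]' && python3 -m pendant '[[0,0,0,0.0045,0.0022,0,0],[0,0,0,0.0045,0.0022,0,0],[0,0,0,0.0045,0.0022,0,0],[0,0,0,0.0045,0.0022,0,0],[0,0,0,0.0045,0.0022,0,0]]' && python3 -m pendant '[[0,0,0,0.0036,0.0018,0,0],[0,0,0,0.0027,0.0013,0,0],[0,0,0,0.0018,0.0009,0,0],[0,0,0,0,0,0,0]]'
```

```text
t: 46.0
eef_pos: [0.5773, -0.0646, 0.0666]
tool_rot: [-0.001, 0.513, 0.858, -0.001]
contact_force: [-11.8, -2.0, 2.0]
gripper_width: 0.0119
t: 46.5
eef_pos: [0.5761, -0.0395, 0.0666]
tool_rot: [-0.001, 0.513, 0.858, -0.001]
contact_force: [-13.3, -2.9, 2.8]
gripper_width: 0.0118
t: 47.0
eef_pos: [0.575, -0.0144, 0.0666]
tool_rot: [-0.001, 0.513, 0.858, -0.001]
contact_force: [-12.8, -1.9, 4.6]
gripper_width: 0.0121
t: 47.5
eef_pos: [0.5739, 0.0106, 0.0666]
tool_rot: [-0.001, 0.513, 0.858, -0.002]
contact_force: [-14.9, -2.3, 5.2]
gripper_width: 0.0121
t: 48.0
eef_pos: [0.5728, 0.0357, 0.0666]
tool_rot: [-0.001, 0.513, 0.858, -0.002]
contact_force: [-15.7, -2.9, 7.8]
gripper_width: 0.0122
t: 48.5
eef_pos: [0.5717, 0.0608, 0.0666]
tool_rot: [-0.002, 0.513, 0.858, -0.002]
contact_force: [-16.9, -3.3, 8.5]
gripper_width: 0.0118
t: 48.9
eef_pos: [0.5712, 0.0704, 0.0666]
tool_rot: [-0.002, 0.513, 0.858, -0.002]
contact_force: [-18.2, 1.0, 8.2]
gripper_width: 0.0121
```

```bash

python3 -m pendant '[[0,0,0,0.0009,0.0004,0,0],[0,0,0,0.0009,0.0004,0,0],[0,0,0,0,0,0,0]]' && python3 -m pendant '[[0,0,7,0,0,0,0],[0,0,7,0,0,0,0],[0,0,7,0,0,0,0],[0,0,7,0,0,0,0],[0,0,7,0,0,0,0]]' && python3 -m pendant '[[0,0,7,0,0,0,0],[0,0,7,0,0,0,0],[0,0,7,0,0,0,0],[0,0,5,0,0,0,0],[0,0,4,0,0,0,0]]' && python3 -c "
from h import *
s=st();print(s['moment'],s['contact_force'],s['gripper_width'])" &&  python3 -m pendant '[[0,0,-3,0,0,0,0.04],[0,0,0,0,0,0,0.04],[0,0,0,0,0,0,0.04],[0,0,0,0,0,-0.04,0.04],[0,0,0,0,0,-0.05,0.04]]' && python3 -m pendant '[[0,0,0,0.03,-0.03,-0.05,0.04],[0,0,0,0.03,-0.03,0,0.04],[0,0,0,0.03,-0.03,0,0.04],[0,0,0,0.03,-0.03,0,0.04],[0,0,0,0,0,0,0.04]]' && python3 -c "
from seg import *
c=save('top','t10');b=save('scene','s10');clamp(c);clamp(b,'scene')
for cam in ['scene','top']:
  for n in ['tray','bay1','bolt1']: print(n,[(np.round(x['at'],3).tolist()) for x in landmark_of(cam,n) if x['at'][1]<.15])
k=np.hstack([cv2.resize(c['pixels'][125:220,275:345],None,fx=5.4,fy=5.4,interpolation=cv2.INTER_CUBIC)[:510],cv2.resize(b['pixels'][150:225,160:255],None,fx=4,fy=4,interpolation=cv2.INTER_CUBIC)])if 0 else cv2.resize(c['pixels'][125:220,275:345],None,fx=6,fy=6,interpolation=cv2.INTER_CUBIC)
cv2.imwrite('pics/k10.png',k[:,:,::-1])
go([.58,-.085,.2])
"
```

```text
t: 49.2
eef_pos: [0.5712, 0.0719, 0.0666]
tool_rot: [-0.002, 0.513, 0.858, -0.002]
contact_force: [-18.6, -1.3, 7.9]
gripper_width: 0.0118
t: 49.7
eef_pos: [0.5724, 0.0721, 0.0667]
tool_rot: [-0.001, 0.749, 0.662, -0.001]
contact_force: [-9.0, -1.0, -0.8]
gripper_width: 0.0118
t: 50.2
eef_pos: [0.5733, 0.0718, 0.0667]
tool_rot: [0.0, 0.895, 0.447, -0.0]
contact_force: [-5.4, -4.0, -1.5]
gripper_width: 0.0121
[-0.97118673  0.97349198  1.39272598] [-5.40695372 -3.98684585 -1.51534119] 0.012132572238504427
t: 50.7
eef_pos: [0.5726, 0.0721, 0.1559]
tool_rot: [-0.0, 0.882, 0.471, -0.001]
contact_force: [1.1, 0.9, 0.6]
gripper_width: 0.0401
t: 51.2
eef_pos: [0.5405, 0.2349, 0.1935]
tool_rot: [-0.001, 0.88, 0.474, 0.0]
contact_force: [1.3, -1.6, -0.6]
gripper_width: 0.0396
top clamp 52 [0.57 0.07] ang deg of long axis 58.3
scene clamp 35 [0.577 0.074] ang deg of long axis 59.1
tray [[0.569, -0.087, 0.083], [0.516, -0.091, 0.106]]
bay1 [[0.571, -0.086, 0.103], [0.518, -0.091, 0.103], [0.686, -0.08, 0.102], [0.462, -0.093, 0.1], [0.627, -0.081, 0.099]]
bolt1 [[0.626, -0.082, 0.101], [0.52, -0.09, 0.104]]
tray [[0.573, -0.087, 0.08]]
bay1 [[0.466, -0.094, 0.102], [0.682, -0.077, 0.099], [0.52, -0.093, 0.102], [0.628, -0.081, 0.098], [0.573, -0.086, 0.101]]
bolt1 [[0.52, -0.093, 0.101], [0.587, -0.096, 0.1], [0.631, -0.084, 0.104]]
t 51.6 pos [0.5426 0.228  0.1937] tool x [0.557 0.831 0.   ] z [ 0. -0. -1.] shift [-0.2392  0.2054 -0.0063]
```

View pics/k10.png

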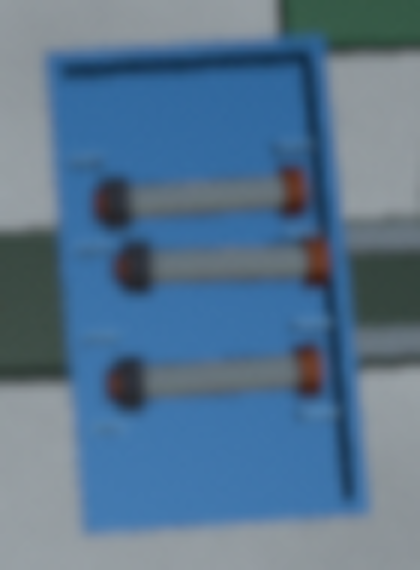

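Bolt 3 is at about (0.586,-0.095), against the rib between bays 3 and 4 but level. I'll rotate first, then move over it.

```bash

python3 -m pendant '[[0,0,-7.4,0,0,0,0.03],[0,0,-7.4,0,0,0,0.03],[0,0,-7.4,0,0,0,0.026],[0,0,-7.4,0,0,0,0.026],[0,0,-7.4,0,0,0,0.026]]' && python3 -m pendant '[[0,0,0,0,0,0,0.026],[0,0,0,0,0,0,0.026]]' && python3 -c "
from h import *
go([.5855,-.094,.2])
"
```

```text
t: 52.1
eef_pos: [0.5425, 0.2283, 0.1936]
tool_rot: [0.0, 0.685, 0.728, -0.0]
contact_force: [-0.3, -0.4, 0.3]
gripper_width: 0.026
t: 52.3
eef_pos: [0.5424, 0.2284, 0.1936]
tool_rot: [-0.0, 0.688, 0.725, 0.0]
contact_force: [1.0, 0.9, 1.4]
gripper_width: 0.0259
t 52.3 pos [0.5424 0.2284 0.1936] tool x [-0.052  0.999  0.   ] z [ 0.  0. -1.] shift [-0.3242  0.0262 -0.0064]
```

```bash

python3 -m pendant '[[0,0,0,-0.04,0.0033,0,0.026],[0,0,0,-0.04,0.0033,0,0.026],[0,0,0,-0.04,0.0033,0,0.026],[0,0,0,-0.04,0.0033,0,0.026],[0,0,0,-0.04,0.0033,0,0.026]]' && python3 -m pendant '[[0,0,0,-0.04,0.0033,0,0.026],[0,0,0,-0.04,0.0033,0,0.026],[0,0,0,-0.03,0.0025,0,0.026],[0,0,0,-0.0142,0.001,0,0.026],[0,0,0,0,0,0.025,0.026]]' && python3 -m pendant '[[0,0,0,0,0,0.025,0.026],[0,0,0,0,0,0.015,0.026],[0,0,0,0,0,0,0.026],[0,0,0,0,0,0,0.026]]' && python3 -c "
from h import *
go([.5855,-.094,.115])
c=save('scene','s11'); p=np.array(st()['eef_pos']);o=proj(c,p)[0].astype(int)-[40,40]
cv2.imwrite('pics/k11.png',cv2.resize(c['pixels'][o[1]:o[1]+65,o[0]:o[0]+80][:,:,::-1],None,fx=8,fy=8,interpolation=cv2.INTER_CUBIC))
"
```

```text
t: 52.8
eef_pos: [0.5701, 0.0284, 0.1936]
tool_rot: [0.0, 0.688, 0.726, -0.0]
contact_force: [1.0, -0.1, 1.0]
gripper_width: 0.0262
t: 53.3
eef_pos: [0.5884, -0.0958, 0.1703]
tool_rot: [0.002, 0.689, 0.725, 0.001]
contact_force: [0.7, 0.4, -0.8]
gripper_width: 0.0259
t: 53.7
eef_pos: [0.5874, -0.0931, 0.129]
tool_rot: [0.0, 0.687, 0.727, -0.0]
contact_force: [-0.6, 0.9, -0.7]
gripper_width: 0.0262
t 53.7 pos [ 0.5874 -0.0931  0.129 ] tool x [-0.056  0.998 -0.   ] z [ 0. -0. -1.] shift [-0.0008 -0.002   0.014 ]
```

View pics/k11.png

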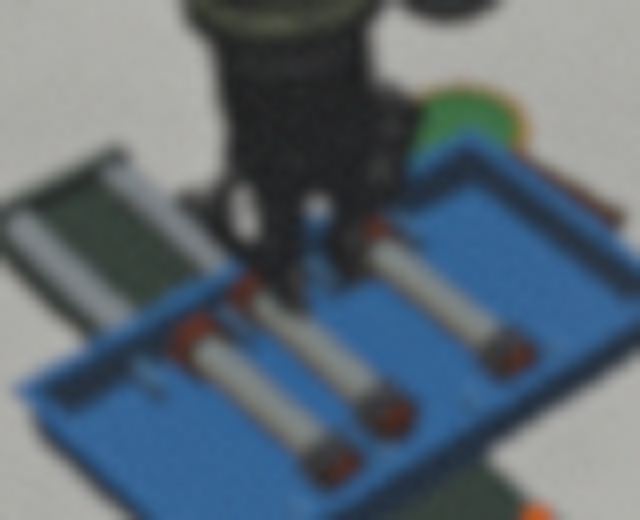

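The fingers straddle the shifted bolt, which is centred at crop (318,350). I'll creep down.

```bash

python3 -m pendant '[[0,0,0,-0.001,-0.0015,0.012,0.026],[0,0,0,0,0,0,0.026],[0,0,0,0,0,0,0.026]]' && python3 -m pendant '[[0,0,0,0,0,0.004,0.026],[0,0,0,0,0,0,0.026]]' && python3 -m pendant '[[0,0,0,0,0,0.004,0.026],[0,0,0,0,0,0,0.026]]'
```

```text
t: 54.05
eef_pos: [0.5861, -0.0944, 0.1174]
tool_rot: [0.0, 0.687, 0.727, 0.0]
contact_force: [-0.2, -0.0, -0.4]
gripper_width: 0.0262
t: 54.25
eef_pos: [0.5858, -0.0944, 0.1125]
tool_rot: [0.0, 0.687, 0.727, -0.0]
contact_force: [0.3, 0.1, -0.1]
gripper_width: 0.0261
t: 54.45
eef_pos: [0.5856, -0.0944, 0.1081]
tool_rot: [-0.0, 0.687, 0.727, -0.0]
contact_force: [-0.7, 0.5, 0.5]
gripper_width: 0.0256
```

```bash

python3 -m pendant '[[0,0,0,0,0,0.004,0.026],[0,0,0,0,0,0,0.026]]' && python3 -m pendant '[[0,0,0,0,0,0.004,0.026],[0,0,0,0,0,0,0.026]]' && python3 -m pendant '[[0,0,0,0,0,0.004,0.026],[0,0,0,0,0,0,0.026]]'
```

```text
t: 54.65
eef_pos: [0.5856, -0.0944, 0.1041]
tool_rot: [-0.0, 0.687, 0.727, -0.0]
contact_force: [0.7, 1.2, 0.0]
gripper_width: 0.0261
t: 54.85
eef_pos: [0.5856, -0.0944, 0.1001]
tool_rot: [-0.0, 0.687, 0.727, -0.0]
contact_force: [-0.6, -0.1, 0.1]
gripper_width: 0.0259
t: 55.05
eef_pos: [0.5856, -0.0945, 0.096]
tool_rot: [-0.0, 0.687, 0.727, -0.0]
contact_force: [0.0, -0.1, 0.9]
gripper_width: 0.026
```

```bash

python3 -m pendant '[[0,0,0,0,0,0.005,0.026],[0,0,0,0,0,0,0.026]]' && python3 -m pendant '[[0,0,0,0,0,0.005,0.026],[0,0,0,0,0,0,0.026]]' && python3 -m pendant '[[0,0,0,0,0,0.004,0.026],[0,0,0,0,0,0,0.026]]' && python3 -m pendant '[[0,0,0,0,0,0,0],[0,0,0,0,0,0,0],[0,0,0,0,0,0,0]]' 40
```

```text
t: 55.25
eef_pos: [0.5855, -0.0944, 0.0909]
tool_rot: [-0.0, 0.687, 0.727, -0.0]
contact_force: [-0.2, -0.3, -0.1]
gripper_width: 0.0265
t: 55.45
eef_pos: [0.5855, -0.0944, 0.0859]
tool_rot: [-0.0, 0.687, 0.727, -0.0]
contact_force: [0.2, -1.0, 0.4]
gripper_width: 0.0263
t: 55.65
eef_pos: [0.5856, -0.0944, 0.0821]
tool_rot: [-0.0, 0.687, 0.727, -0.0]
contact_force: [0.3, 0.3, 1.3]
gripper_width: 0.0262
t: 55.95
eef_pos: [0.5858, -0.0945, 0.0826]
tool_rot: [0.0, 0.687, 0.727, -0.0]
contact_force: [-0.5, 0.5, 0.9]
gripper_width: 0.0169
```

```bash

python3 -m pendant '[[0,0,0,0,0,-0.01,0],[0,0,0,0,0,-0.015,0],[0,0,0,0,0,-0.015,0],[0,0,-1,0.0102,-0.0129,0,0],[0,0,0,0,0,0,0]]' 60 && python3 -m pendant '[[0,0,0,0,0,0.02,0],[0,0,0,0,0,0.015,0],[0,0,0,0,0,0,0],[0,0,0,0,0,0,0]]' && python3 -m pendant '[[0,0,0,0,0,0.003,0],[0,0,0,0,0,0,0]]'
```

```text
t: 56.45
eef_pos: [0.5714, -0.084, 0.1234]
tool_rot: [-0.0, 0.68, 0.733, 0.0]
contact_force: [0.4, -0.7, -4.3]
gripper_width: 0.0163
t: 56.85
eef_pos: [0.5725, -0.0853, 0.088]
tool_rot: [0.0, 0.681, 0.733, -0.0]
contact_force: [0.8, -0.4, -3.7]
gripper_width: 0.016
t: 57.05
eef_pos: [0.5725, -0.085, 0.0848]
tool_rot: [0.0, 0.68, 0.733, 0.0]
contact_force: [-0.3, -1.0, -4.4]
gripper_width: 0.0162
```

```bash

python3 -m pendant '[[0,0,0,0,0,0.0015,0],[0,0,0,0,0,0,0]]' && python3 -m pendant '[[0,0,0,0,0,0.001,0],[0,0,0,0,0,0,0]]' && python3 -m pendant '[[0,0,0,0,0,0.0005,0],[0,0,0,0,0,0,0]]'
```

```text
t: 57.25
eef_pos: [0.5723, -0.085, 0.0831]
tool_rot: [0.0, 0.68, 0.733, 0.0]
contact_force: [0.6, 0.0, -3.8]
gripper_width: 0.0165
t: 57.45
eef_pos: [0.5726, -0.085, 0.0827]
tool_rot: [0.0, 0.68, 0.733, 0.0]
contact_force: [-2.4, 1.2, 6.6]
gripper_width: 0.0161
t: 57.65
eef_pos: [0.5726, -0.085, 0.0826]
tool_rot: [0.0, 0.68, 0.733, 0.0]
contact_force: [-4.0, 0.4, 15.1]
gripper_width: 0.0163
```

Seated. I'll release to a small opening, lift, and move to the clamp.

```bash

python3 -m pendant '[[0,0,0,0,0,0,0.032],[0,0,0,0,0,0,0.032],[0,0,0,0,0,-0.03,0.032],[0,0,0,0,0,-0.04,0.032],[0,0,0,0,0,-0.05,0.032]]' && python3 -m pendant '[[0,0,0,0.0392,0.003,0,0.04],[0,0,0,0.0392,0.003,0,0.04],[0,0,0,0.0392,0.003,0,0.04],[0,0,0,0.0392,0.003,0,0.04],[0,0,0,0,0,0,0.04]]' && python3 -m pendant '[[0,0,7.6,0,0,0,0.04],[0,0,7.6,0,0,0,0.04],[0,0,7.6,0,0,0,0.04],[0,0,7.6,0,0,0,0.04],[0,0,7.6,0,0,0,0.04]]' && python3 -c "
from seg import *
c=save('top','t12'); b=save('scene','s12')
for cam in ['scene','top']:
  for n in ['tray','bay1','bolt1']: print(n,[(np.round(x['at'],3).tolist()) for x in landmark_of(cam,n) if x['at'][1]<.15])
cv2.imwrite('pics/k12.png',cv2.resize(c['pixels'][125:220,275:345],None,fx=5,fy=5,interpolation=cv2.INTER_CUBIC)[:,:,::-1])
go([.5728,.072,.064])"
```

```text
t: 58.15
eef_pos: [0.5717, -0.085, 0.2022]
tool_rot: [-0.001, 0.68, 0.733, -0.001]
contact_force: [0.4, 0.6, -0.2]
gripper_width: 0.032
t: 58.65
eef_pos: [0.5723, 0.078, 0.2012]
tool_rot: [-0.001, 0.678, 0.735, 0.001]
contact_force: [0.3, -0.7, -0.1]
gripper_width: 0.04
t: 59.15
eef_pos: [0.5728, 0.0718, 0.2016]
tool_rot: [0.0, 0.883, 0.469, 0.0]
contact_force: [-0.2, 0.1, -0.1]
gripper_width: 0.04
tray [[0.572, -0.085, 0.083]]
bay1 [[0.686, -0.08, 0.106], [0.463, -0.093, 0.105], [0.632, -0.08, 0.1], [0.57, -0.089, 0.103], [0.515, -0.09, 0.101]]
bolt1 [[0.627, -0.084, 0.1], [0.57, -0.089, 0.1], [0.516, -0.092, 0.105]]
tray [[0.574, -0.09, 0.081], [0.625, -0.078, 0.1]]
bay1 [[0.572, -0.089, 0.101], [0.679, -0.077, 0.102], [0.626, -0.08, 0.1], [0.464, -0.095, 0.106], [0.518, -0.092, 0.103]]
bolt1 [[0.633, -0.082, 0.102], [0.517, -0.093, 0.099], [0.575, -0.086, 0.102], [0.576, -0.089, 0.083]]
t 59.55 pos [0.5727 0.0721 0.2016] tool x [0.554 0.832 0.   ] z [ 0.  0. -1.] shift [-0.000e+00  1.000e-04  1.376e-01]
```

View pics/k12.png

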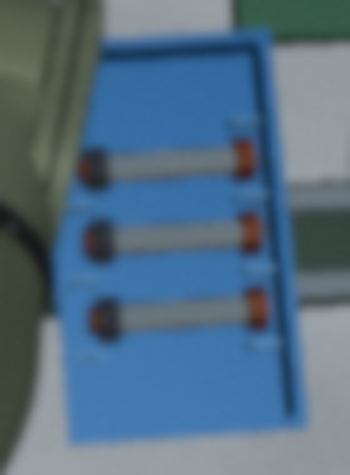

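The three bolts are evenly spaced again, at crop y of 162, 237 and 312. Now grip the clamp, loosen and slide.

```bash

python3 -m pendant '[[0,0,0,0,0,0.03,0.04],[0,0,0,0,0,0.04,0.04],[0,0,0,0,0,0.04,0.04],[0,0,0,0,0,0.025,0.04],[0,0,0,0,0,0,0.04]]' 60 && python3 -m pendant '[[0,0,0,0,0,0,0],[0,0,0,0,0,0,0],[0,0,0,0,0,0,0],[0,0,0,0,0,0,0]]' 60 && python3 -m pendant '[[0,0,-7,0,0,0,0],[0,0,-7,0,0,0,0],[0,0,-7,0,0,0,0],[0,0,-7,0,0,0,0],[0,0,-7,0,0,0,0]]' && python3 -m pendant '[[0,0,-7,0,0,0,0],[0,0,-7,0,0,0,0],[0,0,-7,0,0,0,0],[0,0,-6,0,0,0,0],[0,0,0,0,0,0,0]]' && python3 -c "
from h import *
s=st();print(s['moment'],s['contact_force'],s['gripper_width']);go([.578,-.083,.063])"
```

```text
t: 60.05
eef_pos: [0.5713, 0.072, 0.064]
tool_rot: [-0.001, 0.882, 0.472, -0.002]
contact_force: [-0.2, 0.8, 0.6]
gripper_width: 0.0401
t: 60.45
eef_pos: [0.5735, 0.0722, 0.0683]
tool_rot: [0.001, 0.882, 0.472, 0.001]
contact_force: [-0.5, -1.4, 5.7]
gripper_width: 0.0119
t: 60.95
eef_pos: [0.5722, 0.0725, 0.0682]
tool_rot: [-0.0, 0.697, 0.717, 0.0]
contact_force: [-12.2, 0.2, 11.0]
gripper_width: 0.012
t: 61.45
eef_pos: [0.571, 0.072, 0.0682]
tool_rot: [-0.001, 0.511, 0.859, -0.001]
contact_force: [-17.9, -0.8, 17.3]
gripper_width: 0.0119
[-0.07020166  3.82778917  0.08859449] [-17.94071564  -0.78388727  17.3343769 ] 0.011941021056490291
t 61.45 pos [0.571  0.072  0.0682] tool x [-0.477  0.879  0.001] z [-0.003 -0.    -1.   ] shift [-0.1396 -0.0677  0.0052]
```

```bash

python3 -m pendant '[[0,0,0,-0.0018,-0.0014,-0.001,0],[0,0,0,-0.0027,-0.0013,0,0],[0,0,0,-0.0036,-0.0018,0,0],[0,0,0,-0.0045,-0.0022,0,0],[0,0,0,-0.0045,-0.0022,0,0]]' && python3 -m pendant '[[0,0,0,-0.0045,-0.0022,0,0],[0,0,0,-0.0045,-0.0022,0,0],[0,0,0,-0.0045,-0.0022,0,0],[0,0,0,-0.0045,-0.0022,0,0],[0,0,0,-0.0045,-0.0022,0,0]]' && python3 -m pendant '[[0,0,0,-0.0045,-0.0022,0,0],[0,0,0,-0.0045,-0.0022,0,0],[0,0,0,-0.0045,-0.0022,0,0],[0,0,0,-0.0045,-0.0022,0,0],[0,0,0,-0.0045,-0.0022,0,0]]' && python3 -m pendant '[[0,0,0,-0.0045,-0.0022,0,0],[0,0,0,-0.0045,-0.0022,0,0],[0,0,0,-0.0045,-0.0022,0,0],[0,0,0,-0.0045,-0.0022,0,0],[0,0,0,-0.0045,-0.0022,0,0]]' && python3 -m pendant '[[0,0,0,-0.0045,-0.0022,0,0],[0,0,0,-0.0045,-0.0022,0,0],[0,0,0,-0.0045,-0.0022,0,0],[0,0,0,-0.0045,-0.0022,0,0],[0,0,0,-0.0045,-0.0022,0,0]]' && python3 -m pendant '[[0,0,0,-0.0045,-0.0022,0,0],[0,0,0,-0.0045,-0.0022,0,0],[0,0,0,-0.0045,-0.0022,0,0],[0,0,0,-0.0045,-0.0022,0,0],[0,0,0,-0.0036,-0.0018,0,0]]' && python3 -m pendant '[[0,0,0,-0.0036,-0.0018,0,0],[0,0,0,-0.0018,-0.0009,0,0],[0,0,0,-0.0009,-0.0005,0,0],[0,0,0,0,0,0,0]]' && python3 -c "
from seg import *
s=st();print(s['moment'],s['contact_force'],s['gripper_width'],s['eef_pos'])
for cam in ['scene','top']:
  read_camera(cam)
  for n in ['tray','bay1','bolt1','lens_centre']: print(n,[(np.round(x['at'],3).tolist()) for x in landmark_of(cam,n) if x['at'][1]<.15])
"
```

```text
t: 61.95
eef_pos: [0.5717, 0.0529, 0.0684]
tool_rot: [-0.001, 0.513, 0.858, -0.001]
contact_force: [-9.4, 1.3, -2.7]
gripper_width: 0.0118
t: 62.45
eef_pos: [0.5728, 0.0279, 0.0684]
tool_rot: [-0.001, 0.513, 0.858, -0.001]
contact_force: [-8.1, 1.2, -2.1]
gripper_width: 0.0115
t: 62.95
eef_pos: [0.5739, 0.0028, 0.0684]
tool_rot: [-0.001, 0.513, 0.858, -0.001]
contact_force: [-6.0, 0.8, -3.0]
gripper_width: 0.0119
t: 63.45
eef_pos: [0.575, -0.0222, 0.0684]
tool_rot: [-0.001, 0.513, 0.858, -0.0]
contact_force: [-5.4, 2.1, -3.7]
gripper_width: 0.0119
t: 63.95
eef_pos: [0.5762, -0.0473, 0.0684]
tool_rot: [-0.0, 0.513, 0.858, -0.0]
contact_force: [-5.4, 1.7, -3.8]
gripper_width: 0.0118
t: 64.45
eef_pos: [0.5773, -0.0716, 0.0683]
tool_rot: [-0.0, 0.513, 0.858, -0.0]
contact_force: [-5.7, 0.8, -0.2]
gripper_width: 0.0117
t: 64.85
eef_pos: [0.5776, -0.0787, 0.0683]
tool_rot: [0.0, 0.513, 0.858, -0.0]
contact_force: [-4.9, -1.7, 1.5]
gripper_width: 0.0121
[-0.23096715  1.26344523  0.08242097] [-4.90396055 -1.66778845  1.51922827] 0.01212512441060274 [ 0.57762441 -0.07873835  0.06831444]
tray [[0.577, -0.237, 0.082]]
bay1 [[0.468, -0.245, 0.104], [0.523, -0.242, 0.103], [0.635, -0.233, 0.1], [0.691, -0.23, 0.104], [0.581, -0.238, 0.103]]
bolt1 [[0.577, -0.241, 0.101], [0.526, -0.244, 0.101], [0.634, -0.23, 0.1]]
lens_centre [[0.585, -0.244, 0.311]]
tray [[0.581, -0.241, 0.083]]
bay1 [[0.579, -0.237, 0.103], [0.525, -0.243, 0.102], [0.473, -0.248, 0.103], [0.69, -0.227, 0.102], [0.634, -0.23, 0.099], [0.525, -0.244, 0.104], [0.291, -0.417, -0.005]]
bolt1 [[0.586, -0.235, 0.101], [0.523, -0.244, 0.102]]
lens_centre [[0.579, -0.239, 0.312]]
```

```bash

python3 -m pendant '[[0,0,0,-0.0012,-0.0006,0,0],[0,0,0,-0.0012,-0.0006,0,0],[0,0,0,-0.0009,-0.0005,0,0],[0,0,0,0,0,0,0]]' && python3 -m pendant '[[0,0,7,0,0,0,0],[0,0,7,0,0,0,0],[0,0,7,0,0,0,0],[0,0,7,0,0,0,0],[0,0,7,0,0,0,0]]' && python3 -m pendant '[[0,0,7,0,0,0,0],[0,0,7,0,0,0,0],[0,0,7,0,0,0,0],[0,0,5,0,0,0,0],[0,0,4,0,0,0,0]]' && python3 -c "
from h import *
s=st();print(s['moment'],s['contact_force'],s['gripper_width'])" &&  python3 -m pendant '[[0,0,-3,0,0,0,0.04],[0,0,0,0,0,0,0.04],[0,0,0,0,0,0,0.04],[0,0,0,0,0,-0.04,0.04],[0,0,0,0,0,-0.05,0.04]]' && python3 -m pendant '[[0,0,0,0,0,-0.03,0.04],[0,0,0,0.03,-0.02,0,0.04],[0,0,0,0.03,-0.02,0,0.04],[0,0,0,0.03,-0.02,0,0.04],[0,0,0,0.03,-0.02,0,0.04]]' && python3 -m pendant '[[0,0,0,0.03,-0.03,0,0.04],[0,0,0,0.03,-0.03,0,0.04],[0,0,0,0.03,-0.03,0,0.04],[0,0,0,0.03,-0.03,0,0.04],[0,0,0,0,0,0,0.04]]' && python3 -c "
from seg import *
c=save('top','t13');b=save('scene','s13');clamp(c);clamp(b,'scene')
for cam in ['scene','top']:
  for n in ['tray','bay1','bolt1','lens_centre','glass_lens','ring_gauge','washer_tin']: print(n,[(np.round(x['at'],3).tolist()) for x in landmark_of(cam,n) if x['confidence']>.4])
k=np.hstack([cv2.resize(c['pixels'][128:215,320:385],None,fx=6,fy=6,interpolation=cv2.INTER_CUBIC)[:520],cv2.resize(b['pixels'][140:205,145:195],None,fx=8,fy=8,interpolation=cv2.INTER_CUBIC)[:520]])[:,:,::-1]
cv2.imwrite('pics/k13.png',k)
"
```

```text
t: 65.75
eef_pos: [0.5778, -0.0823, 0.0683]
tool_rot: [0.0, 0.513, 0.858, -0.0]
contact_force: [-5.2, -1.1, 0.5]
gripper_width: 0.0119
t: 66.25
eef_pos: [0.5792, -0.0821, 0.0684]
tool_rot: [0.001, 0.749, 0.663, 0.001]
contact_force: [4.3, -1.0, -7.9]
gripper_width: 0.0118
t: 66.75
eef_pos: [0.5803, -0.0825, 0.0685]
tool_rot: [0.002, 0.894, 0.447, 0.002]
contact_force: [12.0, -3.7, -9.2]
gripper_width: 0.0121
[-0.74129593 -2.50006832  1.27384607] [11.95783668 -3.67439311 -9.22910058] 0.012119988250819428
t: 67.25
eef_pos: [0.5771, -0.0819, 0.1578]
tool_rot: [-0.001, 0.882, 0.471, -0.001]
contact_force: [0.5, -0.6, 1.2]
gripper_width: 0.04
t: 67.75
eef_pos: [0.578, 0.0637, 0.188]
tool_rot: [0.0, 0.882, 0.471, 0.0]
contact_force: [0.2, -0.1, 0.7]
gripper_width: 0.0396
t: 68.25
eef_pos: [0.5432, 0.2348, 0.1872]
tool_rot: [-0.001, 0.88, 0.474, 0.0]
contact_force: [0.8, -1.3, -1.1]
gripper_width: 0.0397
top clamp 50 [ 0.577 -0.084] ang deg of long axis 58.5
scene clamp 31 [ 0.584 -0.081] ang deg of long axis 63.1
tray [[0.579, -0.238, 0.084]]
bay1 [[0.692, -0.231, 0.102], [0.638, -0.234, 0
[... 196 characters left out ...]
[0.633, -0.238, 0.101], [0.209, 0.31, 0.013]]
lens_centre [[0.588, -0.241, 0.307]]
glass_lens [[0.368, -0.296, 0.0], [0.588, -0.236, 0.083]]
ring_gauge [[0.292, -0.423, 0.0]]
washer_tin [[0.753, 0.184, -0.0]]
tray [[0.58, -0.241, 0.081]]
bay1 [[0.472, -0.249, 0.104], [0.579, -0.244, 0.103], [0.692, -0.231, 0.099], [0.526, -0.243, 0.105], [0.633, -0.238, 0.098]]
bolt1 [[0.526, -0.247, 0.102], [0.581, -0.241, 0.101], [0.398, 0.642, 0.013], [0.566, 0.605, 0.012], [0.727, 0.339, 0.014]]
lens_centre [[0.579, -0.242, 0.311], [0.632, -0.235, 0.099]]
glass_lens [[0.367, -0.298, -0.002], [0.58, -0.242, 0.083], [0.58, -0.243, 0.104]]
ring_gauge [[0.29, -0.417, -0.006]]
washer_tin [[0.749, 0.189, 0.0]]
```

View pics/k13.png

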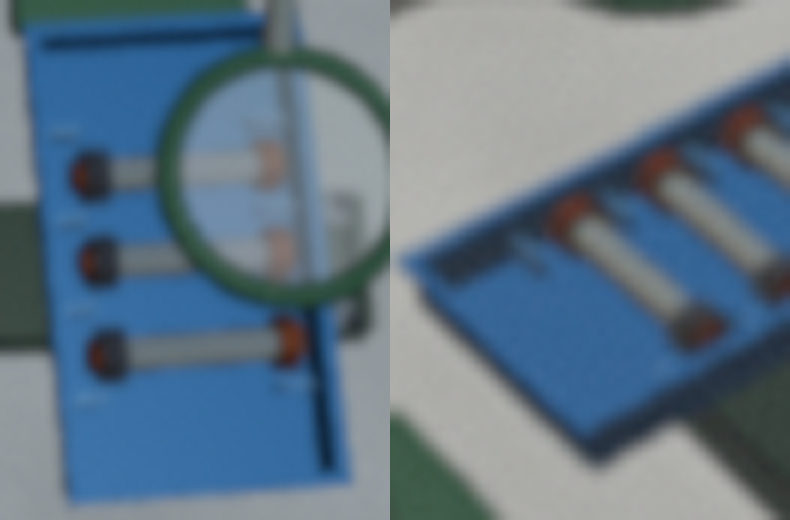

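The bolts are even, at left-panel y of 170, 258 and 350. The tray is at (0.580,-0.240) and the lens at (0.583,-0.241). The clamp is tight and the gripper is clear.

```bash
python3 -c "
from station import ticket; print(ticket.sign_off())"
```

```text
the job is handed in; nothing more can be done
None
```

I handed the job in at about 68 s. All three bolts are in bays 2, 3 and 4, the tray is under the magnifier, and the clamp is tight.

- **Repeat:** After the first move to the lens, the bolt in bay 3 had been knocked about 15 mm towards bay 4. It could not be reached under the lens. I loosened the clamp, slid the carriage back to the loading end, tightened it, re-laid the bolt, and did the loosen, slide and tighten steps again. The carriage therefore made the trip twice.
- **Bolts:** The last pictures show them evenly spaced and level, one to a bay.
- **Tray under the lens:** The tray's centre measured about (0.580, -0.240) and the lens's about (0.583, -0.241). That is roughly 3 mm off across the slide, which the slide cannot correct and is within measuring error.
- **Clamp:** It was turned to its stop at 1.27 N m. The networks' wing angle then read 58° from the top camera and 63° from the scene camera, a small disagreement, though each camera repeats what it showed after the earlier tightenings.
- **Bystanders:** The hand lens, washer tin and ring gauge measured where they started.
- **First grasp:** It closed above bolt 1 without moving it, and I took the bolt on the second try.

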